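# Scoop glass vials from the stock tub into the bowl

### The arm

A 7-joint arm with a two-finger parallel gripper is mounted at the origin on the work surface. World frame = base frame: x ahead of the robot, y to its left, z up, the work surface at z = 0. Lengths are in m, angles in rad, forces in N, time in s.
With the tool pointing down it reaches from about 0.4 to 0.875 m from the base axis. Payload 19.3 kg.
Tool frame: the origin (TCP) lies between the finger pads; the fingertips stand 19 mm ahead of it and the grasp point (between the pads) is the TCP; z points along the fingers, y is the direction in which the jaws open and shut (so a half turn about z gives the same grasp; the last joint's range is limited). The gripper opens to 85 mm and grips with 20 to 120 N. Pads are 22 mm wide; open, the fingers measure 114 mm over their backs; the gripper's body (76 mm by 85 mm) begins 54 mm behind the grasp point. The pads swing forward as they close: fully open they stand 13 mm farther back than shut.
Start: joints at [-1.171, 0.521, -0.036, 1.599, 0.021, 1.021, -0.113], TCP at [0.283, 0.557, 0.25] pointing down, gripper open.
Joint ranges: [-2.91, 2.91], [-0.3, 2.13], [-1.5, 1.42], [0.17, 2.43], [-1.26, 4.41], [0.16, 1.93], [-2.52, 2.52]. Speed limits (rad/s): [1.89, 1.89, 2.39, 2.39, 3.01, 3.01, 3.01].

### API

Orientations are given as [roll, pitch, yaw] about the fixed x, y, z axes, in that order (R = Rz(yaw) Ry(pitch) Rx(roll)).
In Python, from workcell import status, imaging, bot gives the robot as it stands.
- The arm moves only by the shell command python3 -m handwheel 'ROWS' [FORCE]. ROWS is JSON, a list of rows, each an object with "offset": the shift along the tool's x, y, z in mm, a list of three; "rot": the turn, a rotation vector about the tool's x, y, z in degrees, a list of three; "claw": the opening, from -1 (shut) to 1 (fully open). A call has 1 to 12 rows; each row shifts and turns the commanded pose from where the row before left it, along the tool's axes as they then stand; what a row does not reach is not made up. A row lasts 1/10 s, in which the tool goes at most 50 mm and 8.59 degrees, less where a joint would pass 70% of its speed; a pose out of reach is approached as far as the arm can. A call is refused whole if a number of a shift passes 50 or a number of a turn 8.59, either way. A call with a gripper value outside its range is refused whole. The fingers move at their own pace and stop on an object; FORCE is the grip in N (left out, the last holds). Time passes only in rows, so rows that do not move let the fingers close. It gives the time, the measured TCP pose, the force and the opening at its end, in the units of the state.
- status.observe(): the state, without advancing time (a new reading comes with each control period).
- imaging.grab_frame(name): name is "side" or "top"; returns a dict with "color" (384x512x3 uint8, red, green, blue), "range_z" (384x512 float32, m along the optical axis (not along the pixel's ray), 0 where there is no reading), "fx", "fy", "cx", "cy" (pixels), "camera_from_world" (4x4, takes a point from world to camera coordinates). Camera axes: x right, y down, z forward; pixel columns grow to the right and rows downward; lengths in m; the calibration is good to about 2 mm. A picture is of the moment at which its call begins.
- bot.job_done(): hands the job in, once; it reports no verdict.
Trained networks look in the newest picture that a camera, given by its name, has taken for a name from the list of things; names that differ only in an ending like _2 or _b are one class to them, and where a whole thing is asked for, a point or a joint stands for the part that bears it (a point fixed in the world has none). Each returns a list of dicts, best first, with "conf" (0 to 1); they miss things now and then, are a little off and sometimes report something else, mostly with a low value. They report only what shows in the picture. A call takes as long as a camera call.
- imaging.regions_of(thing, camera): "region" (384x512 bool, what is visible of it) and "box" ([centre column, centre row, width, height] in pixels, round what is visible of it).
- imaging.mark_of(thing, camera): "uv" ([column, row] in pixels: a listed point, or the origin of a listed thing).
The state is a dict: "clock": time; "qpos": joint angles; "qd": joint speeds; "joint_efforts": joint torques, N m; "position": TCP position; "tool_rot": TCP orientation; "force": force on the tool from outside, world axes, zero at the start; "moment": the same for the moment, N m; "grip_width": finger opening in m.
Only numpy, scipy, OpenCV 4.12 (cv2) and the standard library are available. Lean on these libraries where they do the work, as an engineer would, in place of code of your own. Each camera call takes 0.05 s, during which the arm holds its last target.

### The job

Take the scoop by its handle and use it to transfer at least four of the five amber glass vials from the tub into the steel bowl, tipping them in from close above it, then stand the scoop back in its rest tray, flat and facing the way it was. The vials are glass: do not touch them with the fingers, do not crush them against the tub with the scoop or let them fall far. Spill none: every vial must end in the bowl or still in the tub, and the jar, carton and cup stay where they are.

Things in the scene. Friction and masses are not known exactly. Their poses are not given: they have to be found in the camera images.
- tub_floor (a point): Milky plastic tub, open on top, fixed: outside 260 x 110 x 50 mm, walls and floor 5 mm. This point is the centre of its inner floor (250 x 100 mm, 5 mm above the bench); x along its length, y across. The vials start loose on the floor at its +x end (x = +10 to +125 mm); the -x part is left free for the scoop to enter. The +x end wall's inner face is at x = +125 mm.
- scoop_lip (a point): Loose aluminium scoop, 130 to 200 g. Point: middle of its front lip, underside; x forward out of the mouth, z up from its flat floor (x -84 to 0, 84 mm wide, 2 thick). Side walls 3 mm thick, 30 high, end 30 mm behind the lip; rear wall 34 high. Centred in the tub it leaves 8 mm each side: no vial slips past. It starts flat in its rest, underside 4 mm above the bench.
- scoop_grip (a point): Where to take the scoop: middle of its straight black handle, at x = -101, z = +92 mm from scoop_lip, same axes. The handle rises from the rear wall, leaning 10 degrees back (upwards along (-0.174, 0, 0.985)); 18 mm thick fore and aft, 24 mm wide sideways; it goes on 40 mm further up and 80 mm down along itself.
- rest: Grey shallow rest tray of the scoop, fixed: 170 x 120 mm outside, 14 mm high, walls and floor 4 mm. Origin under its centre, x along its length. The scoop stands in it with its mouth towards +x (within about 20 degrees), the lip about 67 mm in front of the tray's centre.
- bowl_rim (a point): Round steel bowl, fixed: mouth 150 mm across, 55 mm high, wall 4 mm. This point is the centre of its mouth, level with the rim.
- pill_bottle: Bystander: white plastic pill jar, 56 mm across, 95 mm tall, origin under its centre.
- carton: Bystander: small cardboard carton 50 x 90 x 60 mm, origin under its centre.
- cup: Bystander: steel cup 70 mm across, 70 mm tall, origin under its centre.
- vial0_mid (a point): Stubby amber glass vial with rounded ends, 18 mm across, 34 mm long, about 12 g; it rolls. This point is its centre; x along its length. One of five alike.
- vial1_mid (a point): Stubby amber glass vial with rounded ends, 18 mm across, 34 mm long, about 12 g; it rolls. This point is its centre; x along its length. One of five alike.
- vial2_mid (a point): Stubby amber glass vial with rounded ends, 18 mm across, 34 mm long, about 12 g; it rolls. This point is its centre; x along its length. One of five alike.
- vial3_mid (a point): Stubby amber glass vial with rounded ends, 18 mm across, 34 mm long, about 12 g; it rolls. This point is its centre; x along its length. One of five alike.
- vial4_mid (a point): Stubby amber glass vial with rounded ends, 18 mm across, 34 mm long, about 12 g; it rolls. This point is its centre; x along its length. One of five alike.

How it is judged:
On the way, in this order (a step that is already met when the one before it is completed fails the run):
1. the scoop carries at least one vial, raised clear of the tub (((x of vial0_mid in the frame of scoop_lip between -0.084 and 0 m and y of vial0_mid in the frame of scoop_lip between -0.042 and 0.042 m and z of vial0_mid in the frame of scoop_lip between 0 and 0.045 m and height (world z) of vial0_mid above 0.08 m) or (x of vial1_mid in the frame of scoop_lip between -0.084 and 0 m and y of vial1_mid in the frame of scoop_lip between -0.042 and 0.042 m and z of vial1_mid in the frame of scoop_lip between 0 and 0.045 m and height (world z) of vial1_mid above 0.08 m) or (x of vial2_mid in the frame of scoop_lip between -0.084 and 0 m and y of vial2_mid in the frame of scoop_lip between -0.042 and 0.042 m and z of vial2_mid in the frame of scoop_lip between 0 and 0.045 m and height (world z) of vial2_mid above 0.08 m) or (x of vial3_mid in the frame of scoop_lip between -0.084 and 0 m and y of vial3_mid in the frame of scoop_lip between -0.042 and 0.042 m and z of vial3_mid in the frame of scoop_lip between 0 and 0.045 m and height (world z) of vial3_mid above 0.08 m) or (x of vial4_mid in the frame of scoop_lip between -0.084 and 0 m and y of vial4_mid in the frame of scoop_lip between -0.042 and 0.042 m and z of vial4_mid in the frame of scoop_lip between 0 and 0.045 m and height (world z) of vial4_mid above 0.08 m))), for 0.2 s.
2. at least four vials lie in the bowl ((((distance between vial0_mid and bowl_rim below 0.062 m and height (world z) of vial0_mid below 0.055 m) and (distance between vial1_mid and bowl_rim below 0.062 m and height (world z) of vial1_mid below 0.055 m) and (distance between vial2_mid and bowl_rim below 0.062 m and height (world z) of vial2_mid below 0.055 m) and (distance between vial3_mid and bowl_rim below 0.062 m and height (world z) of vial3_mid below 0.055 m)) or ((distance between vial0_mid and bowl_rim below 0.062 m and height (world z) of vial0_mid below 0.055 m) and (distance between vial1_mid and bowl_rim below 0.062 m and height (world z) of vial1_mid below 0.055 m) and (distance between vial2_mid and bowl_rim below 0.062 m and height (world z) of vial2_mid below 0.055 m) and (distance between vial4_mid and bowl_rim below 0.062 m and height (world z) of vial4_mid below 0.055 m)) or ((distance between vial0_mid and bowl_rim below 0.062 m and height (world z) of vial0_mid below 0.055 m) and (distance between vial1_mid and bowl_rim below 0.062 m and height (world z) of vial1_mid below 0.055 m) and (distance between vial3_mid and bowl_rim below 0.062 m and height (world z) of vial3_mid below 0.055 m) and (distance between vial4_mid and bowl_rim below 0.062 m and height (world z) of vial4_mid below 0.055 m)) or ((distance between vial0_mid and bowl_rim below 0.062 m and height (world z) of vial0_mid below 0.055 m) and (distance between vial2_mid and bowl_rim below 0.062 m and height (world z) of vial2_mid below 0.055 m) and (distance between vial3_mid and bowl_rim below 0.062 m and height (world z) of vial3_mid below 0.055 m) and (distance between vial4_mid and bowl_rim below 0.062 m and height (world z) of vial4_mid below 0.055 m)) or ((distance between vial1_mid and bowl_rim below 0.062 m and height (world z) of vial1_mid below 0.055 m) and (distance between vial2_mid and bowl_rim below 0.062 m and height (world z) of vial2_mid below 0.055 m) and (distance between vial3_mid and bowl_rim below 0.062 m and height (world z) of vial3_mid below 0.055 m) and (distance between vial4_mid and bowl_rim below 0.062 m and height (world z) of vial4_mid below 0.055 m)))), for 0.2 s.
At the end, for the whole second after the job is handed in: At least four vials lie in the bowl (within 62 mm of its mouth's centre, under 55 mm high), the others in the tub, at rest; the scoop stands released in its tray, flat within 0.1 rad, in line within 0.5 rad, lip under 12 mm high, 0 to 85 mm ahead of and 45 mm beside the tray's centre ((((distance between vial0_mid and bowl_rim below 0.062 m and height (world z) of vial0_mid below 0.055 m) and (distance between vial1_mid and bowl_rim below 0.062 m and height (world z) of vial1_mid below 0.055 m) and (distance between vial2_mid and bowl_rim below 0.062 m and height (world z) of vial2_mid below 0.055 m) and (distance between vial3_mid and bowl_rim below 0.062 m and height (world z) of vial3_mid below 0.055 m)) or ((distance between vial0_mid and bowl_rim below 0.062 m and height (world z) of vial0_mid below 0.055 m) and (distance between vial1_mid and bowl_rim below 0.062 m and height (world z) of vial1_mid below 0.055 m) and (distance between vial2_mid and bowl_rim below 0.062 m and height (world z) of vial2_mid below 0.055 m) and (distance between vial4_mid and bowl_rim below 0.062 m and height (world z) of vial4_mid below 0.055 m)) or ((distance between vial0_mid and bowl_rim below 0.062 m and height (world z) of vial0_mid below 0.055 m) and (distance between vial1_mid and bowl_rim below 0.062 m and height (world z) of vial1_mid below 0.055 m) and (distance between vial3_mid and bowl_rim below 0.062 m and height (world z) of vial3_mid below 0.055 m) and (distance between vial4_mid and bowl_rim below 0.062 m and height (world z) of vial4_mid below 0.055 m)) or ((distance between vial0_mid and bowl_rim below 0.062 m and height (world z) of vial0_mid below 0.055 m) and (distance between vial2_mid and bowl_rim below 0.062 m and height (world z) of vial2_mid below 0.055 m) and (distance between vial3_mid and bowl_rim below 0.062 m and height (world z) of vial3_mid below 0.055 m) and (distance between vial4_mid and bowl_rim below 0.062 m and height (world z) of vial4_mid below 0.055 m)) or ((distance between vial1_mid and bowl_rim below 0.062 m and height (world z) of vial1_mid below 0.055 m) and (distance between vial2_mid and bowl_rim below 0.062 m and height (world z) of vial2_mid below 0.055 m) and (distance between vial3_mid and bowl_rim below 0.062 m and height (world z) of vial3_mid below 0.055 m) and (distance between vial4_mid and bowl_rim below 0.062 m and height (world z) of vial4_mid below 0.055 m))) and ((distance between vial0_mid and bowl_rim below 0.062 m and height (world z) of vial0_mid below 0.055 m) or (x of vial0_mid in the frame of tub_floor between -0.127 and 0.127 m and y of vial0_mid in the frame of tub_floor between -0.052 and 0.052 m)) and ((distance between vial1_mid and bowl_rim below 0.062 m and height (world z) of vial1_mid below 0.055 m) or (x of vial1_mid in the frame of tub_floor between -0.127 and 0.127 m and y of vial1_mid in the frame of tub_floor between -0.052 and 0.052 m)) and ((distance between vial2_mid and bowl_rim below 0.062 m and height (world z) of vial2_mid below 0.055 m) or (x of vial2_mid in the frame of tub_floor between -0.127 and 0.127 m and y of vial2_mid in the frame of tub_floor between -0.052 and 0.052 m)) and ((distance between vial3_mid and bowl_rim below 0.062 m and height (world z) of vial3_mid below 0.055 m) or (x of vial3_mid in the frame of tub_floor between -0.127 and 0.127 m and y of vial3_mid in the frame of tub_floor between -0.052 and 0.052 m)) and ((distance between vial4_mid and bowl_rim below 0.062 m and height (world z) of vial4_mid below 0.055 m) or (x of vial4_mid in the frame of tub_floor between -0.127 and 0.127 m and y of vial4_mid in the frame of tub_floor between -0.052 and 0.052 m)) and linear speed of each of vial0, vial1, vial2, vial3, vial4 below 0.1 m/s and x of scoop_lip in the frame of rest between 0 and 0.085 m and y of scoop_lip in the frame of rest between -0.045 and 0.045 m and angle between scoop_lip's own z axis and vertical below 0.1 rad and height (world z) of scoop_lip below 0.012 m and angle between the x axis of scoop_lip and the x axis of rest, either way round below 0.5 rad and linear speed of scoop below 0.03 m/s); the robot touches nothing.
It fails at once if a bystander (jar, carton, cup) was moved by more than 25 mm (distance of any of pill_bottle, carton, cup from where it was at the start of the episode above 0.025 m).
It fails at once if the gripper's fingers touched a vial (contact force between the fingers and vial0 above 0.5 N or contact force between the fingers and vial1 above 0.5 N or contact force between the fingers and vial2 above 0.5 N or contact force between the fingers and vial3 above 0.5 N or contact force between the fingers and vial4 above 0.5 N).
It fails at once if a glass vial was pressed with more than 40 N by the scoop (contact force between scoop and vial0 above 40 N or contact force between scoop and vial1 above 40 N or contact force between scoop and vial2 above 40 N or contact force between scoop and vial3 above 40 N or contact force between scoop and vial4 above 40 N).
It fails at once if a vial fell or was flung faster than 1.9 m/s (a fall of some 18 cm) (linear speed of any of vial0, vial1, vial2, vial3, vial4 above 1.9 m/s).
It also fails if it takes over 72 s, if anything falls off the work surface, if the arm or the gripper's body presses on something with over 40 N, if the wrist force passes 120 N, or if a joint passes its speed limit or range.

## Working session

There is one attempt and no reset: what is moved stays moved. The work goes in short steps, Python scripts to look and compute and a shell command to move; the robot and the scene stay as the last step left them, time stands still between calls to the robot, and variables do not carry over. Pictures are saved under pics/ and viewed, and the job is handed in when it is done.

```bash
ls; mkdir -p pics; python3 - <<'E'
from workcell import status, imaging, bot
import cv2,numpy as np,pickle
print(status.observe())
for n in ("side","top"):
    f=imaging.grab_frame(n); pickle.dump(f,open(f"/tmp/{n}.pkl","wb"))
    cv2.imwrite(f"pics/{n}0.png",f["color"][:,:,::-1])
    print(n,f["fx"],f["cx"],np.round(np.linalg.inv(f["camera_from_world"]),3).tolist())
    for t in ["tub_floor","scoop_lip","scoop_grip","rest","bowl_rim","pill_bottle","carton","cup","vial0_mid"]:
        print(t,[(np.round(d["uv"],1).tolist(),round(d["conf"],2)) for d in imaging.mark_of(t,n)][:6])
E
```

```text
pics
{'clock': 0.0, 'qpos': array([-1.17121458,  0.52204284, -0.03629943,  1.59999918,  0.02119331,
        1.02109627, -0.11279201]), 'qd': array([-0.00077843, -0.00041135, -0.00179812, -0.0011588 ,  0.00082965,
        0.00092413, -0.00025133]), 'joint_efforts': array([-6.76817835e-04, -9.27104759e+01,  1.97895348e+00, -3.69936526e+01,
        1.76397135e-02,  8.20394838e-03, -4.08346602e-05]), 'position': array([0.28283409, 0.5569886 , 0.24971123]), 'tool_rot': array([-3.14043530e+00,  9.09530079e-05,  2.67178106e+00]), 'force': array([-0.270252  ,  0.25476974, -0.69975496]), 'moment': array([-0.01872068,  0.00956741, -0.01880416]), 'grip_width': 0.08509009022736808}
side 392.1768026128678 250.0628037541215 [[-0.983, -0.128, 0.131, 0.476], [-0.183, 0.645, -0.742, 0.775], [0.01, -0.754, -0.657, 0.699], [0.0, 0.0, 0.0, 1.0]]
tub_floor [([277.7, 200.7], 0.97)]
scoop_lip [([245.4, 267.3], 0.67), ([196.1, 255.4], 0.18)]
scoop_grip []
rest [([275.3, 272.0], 0.6), ([276.4, 203.1], 0.25)]
bowl_rim [([301.9, 128.4], 0.56), ([267.1, 189.6], 0.52)]
pill_bottle [([198.3, 251.9], 0.92)]
carton [([240.6, 137.2], 0.67), ([277.9, 199.8], 0.46)]
cup [([267.8, 192.7], 0.65), ([249.9, 357.7], 0.59)]
vial0_mid [([268.5, 192.1], 0.39)]
top 412.58535070097355 255.09170651170578 [[0.03, -0.994, 0.109, 0.478], [-1.0, -0.029, 0.012, 0.063], [-0.009, -0.109, -0.994, 1.086], [0.0, 0.0, 0.0, 1.0]]
tub_floor [([275.4, 214.6], 0.96), ([274.8, 174.4], 0.61)]
scoop_lip [([191.5, 194.8], 0.89), ([183.1, 229.9], 0.5), ([270.4, 217.4], 0.47)]
scoop_grip [([182.3, 230.3], 0.69)]
rest [([189.7, 225.8], 0.87), ([262.9, 185.0], 0.7)]
bowl_rim [([390.8, 225.6], 0.79)]
pill_bottle [([200.0, 149.9], 0.89)]
carton [([385.7, 155.4], 0.79)]
cup [([118.1, 211.1], 0.65), ([188.8, 194.2], 0.24)]
vial0_mid [([287.6, 203.8], 0.4)]
```

View pics/side0.png

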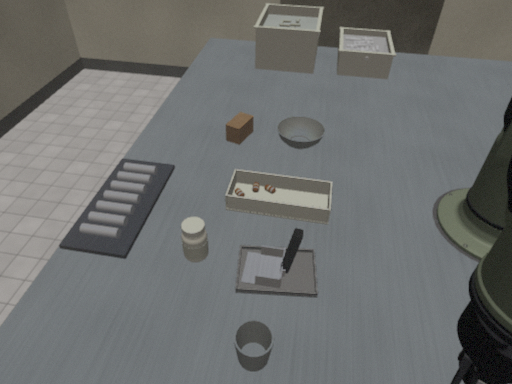

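View pics/top0.png

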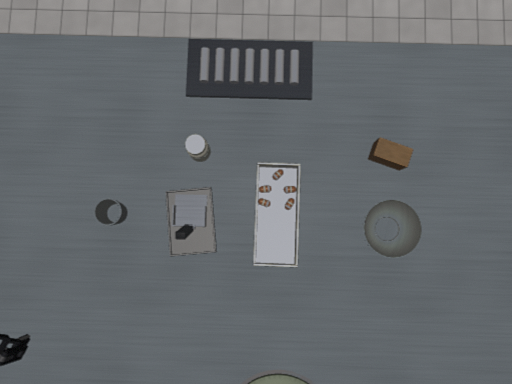

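```bash
cat > h.py <<'E'
import numpy as np,cv2,pickle
from scipy.spatial.transform import Rotation as R
def cloud(f):
    z=f["range_z"]; v,u=np.mgrid[:384,:512]
    P=np.stack([(u-f["cx"])/f["fx"]*z,(v-f["cy"])/f["fy"]*z,z],-1)
    T=np.linalg.inv(f["camera_from_world"]); return P@T[:3,:3].T+T[:3,3]
def px(f,u,v,h):
    T=np.linalg.inv(f["camera_from_world"]); d=T[:3,:3]@np.array([(u-f["cx"])/f["fx"],(v-f["cy"])/f["fy"],1]); c=T[:3,3]
    return c+d*(h-c[2])/d[2]
def proj(f,p):
    q=f["camera_from_world"]@np.append(p,1); return np.array([f["fx"]*q[0]/q[2]+f["cx"],f["fy"]*q[1]/q[2]+f["cy"]])
def rect(m):
    P=m[:,:2].astype(np.float32); r=cv2.minAreaRect(P); return r
E
python3 - <<'E'
from h import *
f=pickle.load(open("/tmp/top.pkl","rb")); P=cloud(f)
print("bench z",np.median(P[300:330,100:200,2]))
def reg(u0,u1,v0,v1,lo,hi):
    p=P[v0:v1,u0:u1].reshape(-1,3); c=f["range_z"][v0:v1,u0:u1].ravel()>0; return p[c&(p[:,2]>lo)&(p[:,2]<hi)]
for n,a,h in [("tub",(240,315,150,280),(.03,.06)),("rest",(155,225,180,265),(.008,.02)),("bowl",(355,430,190,265),(.045,.065)),("handle",(165,205,215,250),(.06,.2)),("scoopall",(165,225,180,250),(.02,.06)),("cup",(85,140,190,235),(.05,.08))]:
    m=reg(*a,*h); print(n,len(m),rect(m), m.min(0).round(3),m.max(0).round(3))
    if n=="bowl": print(cv2.minEnclosingCircle(m[:,:2].astype(np.float32)))
m=reg(165,205,215,250,.06,.2)
print(m[np.argsort(-m[:,2])][:12].round(4))
g=f["color"][140:280,150:430]; cv2.imwrite("pics/topz.png",cv2.resize(g[:,:160,::-1],None,fx=5,fy=5,interpolation=2)[:600])
s=pickle.load(open("/tmp/side.pkl","rb"));cv2.imwrite("pics/sidez.png",cv2.resize(s["color"][165:300,200:345,::-1],None,fx=4.4,fy=4.4,interpolation=2))
E
```

```text
bench z 0.0005938495305704006
tub 700 ((0.5369739532470703, 0.01787346601486206), (0.11019230633974075, 0.2602347731590271), 89.53209686279297) [ 0.407 -0.038  0.03 ] [0.667 0.074 0.056]
rest 719 ((0.5112572908401489, 0.2559196352958679), (0.17016781866550446, 0.1513943076133728), 6.90437650680542) [0.424 0.171 0.008] [0.604 0.332 0.02 ]
bowl 601 ((0.508780300617218, -0.2687675356864929), (0.14633625745773315, 0.14817939698696136), 0.9634646773338318) [ 0.435 -0.343  0.045] [ 0.582 -0.195  0.061]
((0.5090303421020508, -0.2692883610725403), 0.07492540031671524)
handle 158 ((0.48180198669433594, 0.24169975519180298), (0.02905530110001564, 0.0231741014868021), 1.6686919927597046) [0.467 0.23  0.061] [0.497 0.254 0.141]
scoopall 149 ((0.5174304246902466, 0.24269706010818481), (0.08431848883628845, 0.07073695957660675), 89.59355926513672) [0.482 0.201 0.02 ] [0.553 0.285 0.059]
cup 285 ((0.528800904750824, 0.43729838728904724), (0.06741191446781158, 0.0684228166937828), 34.632041931152344) [0.495 0.403 0.05 ] [0.562 0.473 0.077]
[[0.4741 0.2421 0.1409]
 [0.4831 0.2451 0.1395]
 [0.4762 0.2494 0.1391]
 [0.4807 0.2496 0.139 ]
 [0.481  0.2405 0.1387]
 [0.4809 0.2429 0.1383]
 [0.4788 0.2382 0.1383]
 [0.472  0.2379 0.1382]
 [0.479  0.2314 0.138 ]
 [0.4829 0.2522 0.138 ]
 [0.4719 0.2402 0.1379]
 [0.4784 0.252  0.1378]]
```

View pics/topz.png

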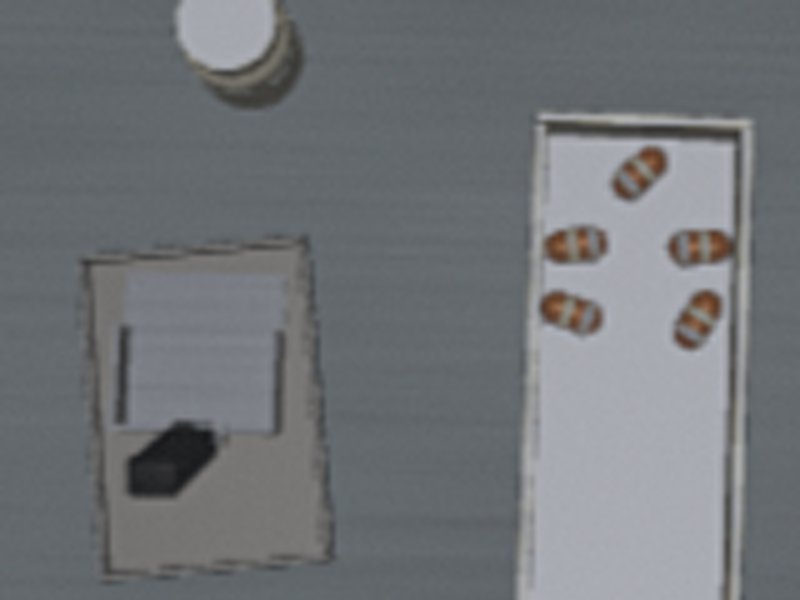

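View pics/sidez.png

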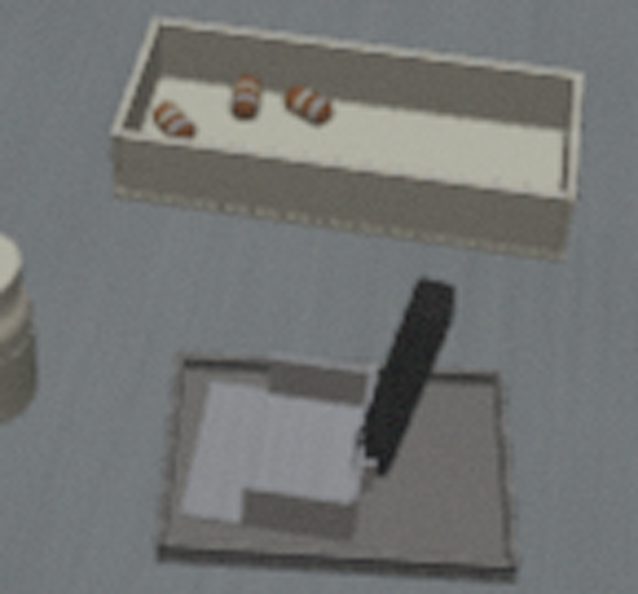

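```bash
python3 -m handwheel '[{"offset":[-32,-19,0],"rot":[0,0,0],"claw":1},{"offset":[-32,-19,0],"rot":[0,0,0],"claw":1},{"offset":[-32,-19,0],"rot":[0,0,0],"claw":1},{"offset":[-32,-19,0],"rot":[0,0,0],"claw":1},{"offset":[-32,-19,0],"rot":[0,0,0],"claw":1},{"offset":[-32,-19,0],"rot":[0,0,0],"claw":1},{"offset":[-32,-19,0],"rot":[0,0,0],"claw":1},{"offset":[-32,-19,0],"rot":[0,0,0],"claw":1},{"offset":[-32,-19,0],"rot":[0,0,0],"claw":1},{"offset":[-32,-19,0],"rot":[0,0,0],"claw":1}]' 80; python3 -c "
from workcell import status
print(status.observe())"
python3 -m handwheel '[{"offset":[0,0,0],"rot":[0,0,-8.5],"claw":1},{"offset":[0,0,0],"rot":[0,0,-8.5],"claw":1},{"offset":[0,0,0],"rot":[0,0,-8.5],"claw":1}]'; python3 -c "
from workcell import status
print(status.observe())"
```

```text
clock: 2.0
position: [0.4829, 0.2417, 0.2505]
tool_rot: [3.141, 0.0, 2.672]
force: [1.0, 0.9, -1.1]
grip_width: 0.0852
{'clock': 2.0, 'qpos': array([-0.60401605,  0.38645351,  0.03997468,  1.82744312, -0.0188333 ,
        0.92770795,  0.54536502]), 'qd': array([ 0.61196068,  0.0445542 ,  0.11209486, -0.06369835, -0.05226701,
        0.02031672,  0.73846201]), 'joint_efforts': array([-7.77917773e+00, -7.84703422e+01,  2.16129921e+00, -3.30996931e+01,
        1.99197410e-01,  6.23011915e-02, -2.47492075e+00]), 'position': array([0.48293254, 0.24165752, 0.25048759]), 'tool_rot': array([3.14128568e+00, 1.72565031e-04, 2.67185865e+00]), 'force': array([ 0.95583666,  0.85025466, -1.06888699]), 'moment': array([-0.00775488, -0.01540253, -0.01463348]), 'grip_width': 0.08524894268813778}
clock: 2.3
position: [0.4824, 0.2428, 0.2504]
tool_rot: [3.141, 0.0, 3.122]
force: [-0.1, 0.1, -0.3]
grip_width: 0.085
{'clock': 2.3, 'qpos': array([-0.52914765,  0.38688588, -0.06178242,  1.82328928,  0.02900548,
        0.93209923,  0.94795526]), 'qd': array([ 0.24391777,  0.00440542, -0.33357869, -0.01306626,  0.15493815,
        0.01658928,  1.32604005]), 'joint_efforts': array([-2.56315112e+00, -7.74197674e+01,  3.72175477e+00, -3.48114252e+01,
       -4.76406924e-01, -5.45083929e-02, -4.43076119e+00]), 'position': array([0.4823959 , 0.24279956, 0.25038812]), 'tool_rot': array([3.14147698e+00, 1.46683474e-04, 3.12241598e+00]), 'force': array([-0.06482449,  0.06043268, -0.26969635]), 'moment': array([0.04203193, 0.01267237, 0.00745575]), 'grip_width': 0.08498184967408048}
```

```bash
python3 - <<'E'
from h import *
f=pickle.load(open("/tmp/top.pkl","rb"))
def z(u,v,h): return px(f,150+u/5,140+v/5,h)
print("rest corners")
C=np.array([z(83,262,.014),z(308,240,.014),z(105,578,.014),z(330,560,.014)]); print(C.round(3)); print("c",C.mean(0),"yaw",np.degrees(np.arctan2(C[0,1]-C[2,1],C[0,0]-C[2,0])),np.degrees(np.arctan2(C[1,1]-C[3,1],C[1,0]-C[3,0])))
L=[z(122,275,.006),z(285,275,.006)]; print("lip",np.round(L,4))
print("wall tops L",z(124,325,.034),z(117,425,.034),"R",z(283,333,.034),z(277,433,.034))
print("handle top",[z(*q,.138).round(4) for q in [(128,462),(178,462),(128,497),(165,497)]])
for n in ("pill_bottle",):pass
for q in [(640,172),(576,243),(701,246),(571,313),(697,320)]: print("vial",z(*q,.014).round(3))
s=pickle.load(open("/tmp/side.pkl","rb"))
def w(u,v,h): return px(s,200+u/4.4,165+v/4.4,h)
print("side lip",w(210,382,.006),w(182,515,.006),"htop",[w(*q,.138) for q in [(418,280),(455,288)]])
E
```

```text
rest corners
[[0.586 0.307 0.014]
 [0.601 0.189 0.014]
 [0.423 0.287 0.014]
 [0.435 0.171 0.014]]
c [0.51123568 0.23862512 0.014     ] yaw 7.017909557565106 6.28340515870289
lip [[0.5804 0.2878 0.006 ]
 [0.5829 0.2018 0.006 ]]
wall tops L [0.55208569 0.27959704 0.034     ] [0.50096699 0.28055243 0.034     ] R [0.55037988 0.19793555 0.034     ] [0.49934026 0.19880821 0.034     ]
handle top [array([0.482 , 0.2531, 0.138 ]), array([0.4827, 0.2302, 0.138 ]), array([0.4661, 0.2523, 0.138 ]), array([0.4666, 0.2354, 0.138 ])]
vial [0.642 0.017 0.014]
vial [0.603 0.049 0.014]
vial [ 0.604 -0.016  0.014]
vial [0.567 0.051 0.014]
vial [ 0.565 -0.015  0.014]
side lip [0.5813417  0.20143549 0.006     ] [0.57907624 0.28542084 0.006     ] htop [array([0.48125257, 0.23526854, 0.138     ]), array([0.46462111, 0.23697281, 0.138     ])]
```

```bash
cat > kin.py <<'E'
import numpy as np, itertools
from scipy.spatial.transform import Rotation as R
from scipy.optimize import least_squares
def fk(q,p,s):
    h,L1,L2,L3,a1,a7=p[:6]
    M=R.from_euler('z',a1+s[0]*q[0]); t=np.array([0,0,h])
    ax='zyzyzyz'
    ln={1:L1,3:L2,5:L3}
    for i in range(1,7):
        M=M*R.from_euler(ax[i],s[i]*q[i])
        if i in ln: t=t+M.apply([0,0,ln[i]])
    return t,M*R.from_euler('z',a7)
E
cat > data.py <<'E'
D=[([-1.17121458,0.52204284,-0.03629943,1.59999918,0.02119331,1.02109627,-0.11279201],[0.28283409,0.5569886,0.24971123],[-3.14043530e+00,9.09530079e-05,2.67178106e+00]),
([-0.60401605,0.38645351,0.03997468,1.82744312,-0.0188333,0.92770795,0.54536502],[0.48293254,0.24165752,0.25048759],[3.14128568e+00,1.72565031e-04,2.67185865e+00]),
([-0.52914765,0.38688588,-0.06178242,1.82328928,0.02900548,0.93209923,0.94795526],[0.4823959,0.24279956,0.25038812],[3.14147698e+00,1.46683474e-04,3.12241598e+00])]
E
cat > fit.py <<'E'
from kin import *; from data import D
def res(p,s):
    r=[]
    for q,t,o in D:
        a,M=fk(q,p,s); r+=list(a-t)+list(.3*(R.from_euler('xyz',o).inv()*M).as_rotvec())
    r+=[1e-3*(p[1]-p[2])]
    return np.array(r)
if __name__=="__main__":
    out=[]
    for s3,s5,s7 in itertools.product([1,-1],repeat=3):
        s=[-1,1,s3,1,s5,1,s7]
        for a7 in (0,1.57,3.14,-1.57):
            f=least_squares(res,[.36,.46,.46,.27,0,a7],args=(s,)); out.append((f.cost,s,f.x.round(4)))
    out.sort(key=lambda x:x[0])
    for o in out[:5]: print(o)
E
python3 fit.py
```

```text
(np.float64(2.66210640681561e-05), [-1, 1, -1, 1, -1, 1, -1], array([ 0.8445,  0.5279,  0.4254,  0.8291, -0.1038,  1.467 ]))
(np.float64(2.662106406833865e-05), [-1, 1, -1, 1, -1, 1, -1], array([ 0.8445,  0.5279,  0.4254,  0.8291, -0.1038,  1.467 ]))
(np.float64(2.6621064068409332e-05), [-1, 1, -1, 1, -1, 1, -1], array([ 0.8445,  0.5279,  0.4254,  0.8291, -0.1038,  1.467 ]))
(np.float64(2.6621064068578372e-05), [-1, 1, -1, 1, -1, 1, -1], array([ 0.8445,  0.5279,  0.4254,  0.829 , -0.1038,  1.467 ]))
(np.float64(0.000303195077812684), [-1, 1, -1, 1, 1, 1, -1], array([ 0.0565,  0.5289,  0.4246,  0.0424, -0.1052,  1.4543]))
```

```bash
cat > log.py <<'E'
from workcell import status
import numpy as np
o=status.observe()
s=f"D.append(({o['qpos'].round(5).tolist()},{o['position'].round(5).tolist()},{o['tool_rot'].round(5).tolist()}))\n"
open("data.py","a").write(s); print(s,np.abs(o['qd']).max(),o['clock'])
E
python3 -m handwheel '[{"offset":[0,0,0],"rot":[0,-8.5,0],"claw":1},{"offset":[0,0,0],"rot":[0,-8.5,0],"claw":1},{"offset":[0,0,0],"rot":[0,0,0],"claw":1},{"offset":[0,0,0],"rot":[0,0,0],"claw":1}]'; python3 log.py
python3 -m handwheel '[{"offset":[0,0,-10],"rot":[8.5,8.5,0],"claw":1},{"offset":[0,0,-10],"rot":[8.5,8.5,0],"claw":1},{"offset":[0,0,0],"rot":[8.5,8.5,0],"claw":1},{"offset":[0,0,0],"rot":[0,8.5,0],"claw":1},{"offset":[0,0,0],"rot":[0,0,0],"claw":1},{"offset":[0,0,0],"rot":[0,0,0],"claw":1}]'; python3 log.py; python3 fit.py
```

```text
clock: 2.7
position: [0.4817, 0.2436, 0.2507]
tool_rot: [-3.142, 0.296, 3.119]
force: [0.4, 0.2, 0.4]
grip_width: 0.0857
D.append(([-0.71932, 0.28169, 0.03745, 2.02878, 0.31071, 0.62694, 0.62951],[0.48172, 0.24359, 0.25068],[-3.14157, 0.29598, 3.11859]))
 0.03945100839485673 2.7
clock: 3.3
position: [0.4787, 0.2434, 0.2684]
tool_rot: [-2.829, -0.154, 3.021]
force: [-0.5, 0.1, -0.3]
grip_width: 0.0856
D.append(([-0.6654, 0.52953, 0.02298, 1.58934, 0.11237, 1.35009, 0.78814],[0.47866, 0.24342, 0.26836],[-2.82918, -0.15392, 3.02106]))
 0.03967730544112942 3.3
(np.float64(0.00015627851638381032), [-1, 1, -1, 1, -1, 1, -1], array([ 0.3333,  0.5291,  0.4276,  0.3175, -0.1041,  1.4689]))
(np.float64(0.00015627851638381148), [-1, 1, -1, 1, -1, 1, -1], array([ 0.3333,  0.5291,  0.4276,  0.3175, -0.1041,  1.4689]))
(np.float64(0.000156278516383812), [-1, 1, -1, 1, -1, 1, -1], array([ 0.3333,  0.5291,  0.4276,  0.3175, -0.1041,  1.4689]))
(np.float64(0.00015627851638382146), [-1, 1, -1, 1, -1, 1, -1], array([ 0.3333,  0.5291,  0.4276,  0.3175, -0.1041,  1.4689]))
(np.float64(0.0064586505888992495), [-1, 1, 1, 1, -1, 1, -1], array([ 0.1814,  0.7033,  0.3383,  0.3768, -0.094 ,  1.4798]))
```

```bash
cat > kin.py <<'E'
import numpy as np, itertools
from scipy.spatial.transform import Rotation as R
from scipy.optimize import least_squares
S=[-1,1,-1,1,-1,1,-1]
def fk(q,p,s=S):
    h,L1,L2,L3,a1,a7=p[:6]; o=p[6:]
    M=R.from_euler('z',a1+s[0]*q[0]); t=np.array([0,0,h])+M.apply([o[0],o[1],0])
    ax='zyzyzyz'
    ln={1:[0,0,L1],2:[o[2],o[3],0],3:[o[4],o[5],L2],5:[0,0,L3],4:[o[6],o[7],0]}
    for i in range(1,7):
        M=M*R.from_euler(ax[i],s[i]*q[i])
        if i in ln: t=t+M.apply(ln[i])
    return t,M*R.from_euler('z',a7)
E
cat > fit.py <<'E'
from kin import *; from data import D
def res(p):
    r=[]
    for q,t,o in D:
        a,M=fk(q,p); r+=list(a-t)+list(.3*(R.from_euler('xyz',o).inv()*M).as_rotvec())
    return np.append(r,np.append(.003*p[6:],[0.003*(p[4])]))
if __name__=="__main__":
    f=least_squares(res,[.33,.53,.43,.3,-.1,1.47]+[0]*8); print(f.cost,f.x.round(4).tolist(),np.sqrt((f.fun[:-9]**2).reshape(-1,6).mean(0)).round(4)); np.save("p.npy",f.x)
E
python3 fit.py
```

```text
5.217164252025905e-09 [0.3205, 0.5297, 0.4208, 0.3089, -0.0, 1.5708, 0.0001, -0.0213, -0.0, -0.0188, 0.0001, -0.0188, 0.0, -0.0003] [0. 0. 0. 0. 0. 0.]
```

```bash
cat > ik.py <<'E'
from kin import *
P=np.load("p.npy")
lo=np.array([-2.91,-.3,-1.5,.17,-1.26,.16,-2.52])+.03; hi=np.array([2.91,2.13,1.42,2.43,4.41,1.93,2.52])-.03
G=np.array([-.101,0,.092])
def tool(lip,yaw,pit,t):
    Rs=R.from_euler('ZY',[yaw,-pit],degrees=True); a=np.radians(t)
    Rt=np.array([[-np.cos(a),0,np.sin(a)],[0,1,0],[-np.sin(a),0,-np.cos(a)]])
    return np.array(lip)+Rs.apply(G), Rs*R.from_matrix(Rt)
def ik(pos,M,q0,n=6,seed=0):
    rng=np.random.default_rng(seed); best=None
    def f(q):
        a,m=fk(q,P); return np.r_[(a-pos)*10,(m.inv()*M).as_rotvec()*2,.001*(q-q0)]
    for k in range(n):
        x=np.clip(q0,lo,hi) if k==0 else np.clip(q0+rng.normal(0,.5,7),lo,hi)
        s=least_squares(f,x,bounds=(lo-1e-6,hi+1e-6))
        if best is None or s.cost<best.cost: best=s
        if np.abs(s.fun[:6]).max()<.01: break
    e=np.abs(best.fun[:3]).max()*100, np.degrees(np.abs(best.fun[3:6]).max()/2)
    return best.x,e
E
python3 - <<'E'
from ik import *
from data import D
q0=np.array(D[2][0])
ty=-.7
for t in (-10,0,10,20):
    r=[]
    q=q0
    for nm,l,y,p in [("rest",(.582,.243,.004),-.8,0),("ent",(.525,.018,.006),ty,0),("entup",(.525,.018,.1),ty,0),("end",(.659,.017,.006),ty,0),("endup",(.659,.017,.02),ty,20),("lift",(.63,.017,.15),ty,20)]:
        q,e=ik(*tool(l,y,p,t),q); r.append((nm,round(max(e),1)))
    qq=q
    print(t,r)
    for yaw in (-90,-60,-30,0,40,90):
        q,e=ik(*tool((.509,-.269,.15),yaw,15,t),qq); q2,e2=ik(*tool((.509,-.269,.08),yaw,-30,t),q); q3,e3=ik(*tool((.509,-.269,.08),yaw,-55,t),q2)
        print("   ",yaw,[round(max(k),1) for k in (e,e2,e3)],q3.round(2))
E
```

```text
-10 [('rest', np.float64(0.0)), ('ent', np.float64(0.0)), ('entup', np.float64(0.0)), ('end', np.float64(0.0)), ('endup', np.float64(0.0)), ('lift', np.float64(0.0))]
    -90 [np.float64(0.0), np.float64(0.0), np.float64(0.0)] [ 0.71  0.98  0.09  1.3  -0.78  1.81  1.01]
    -60 [np.float64(0.0), np.float64(0.0), np.float64(8.0)] [ 0.91  1.11 -0.66  1.07 -0.12  1.9   0.79]
    -30 [np.float64(0.0), np.float64(0.0), np.float64(18.7)] [ 0.4   0.98  0.06  1.12 -0.12  1.9   1.51]
    0 [np.float64(0.0), np.float64(0.0), np.float64(12.5)] [-0.1   1.18  0.78  1.13 -0.11  1.9   2.27]
    40 [np.float64(0.0), np.float64(0.0), np.float64(0.0)] [ 0.18  0.95 -0.27  1.36  0.79  1.9   1.99]
    90 [np.float64(23.5), np.float64(0.0), np.float64(0.0)] [ 0.51  0.91 -0.98  2.    1.52  1.9   1.96]
0 [('rest', np.float64(0.0)), ('ent', np.float64(0.0)), ('entup', np.float64(0.0)), ('end', np.float64(0.0)), ('endup', np.float64(0.0)), ('lift', np.float64(0.0))]
    -90 [np.float64(0.0), np.float64(0.0), np.float64(0.0)] [ 1.24  1.1  -1.03  1.32 -0.    1.51  0.37]
    -60 [np.float64(0.0), np.float64(0.0)
[... 1349 characters left out ...]
'end', np.float64(0.0)), ('endup', np.float64(4.2)), ('lift', np.float64(5.0))]
    -90 [np.float64(0.0), np.float64(0.0), np.float64(0.0)] [ 1.34  1.18 -1.47  1.45  0.56  1.49 -0.04]
    -60 [np.float64(0.0), np.float64(0.0), np.float64(0.0)] [ 1.14  1.21 -1.44  1.26  0.63  1.81  0.37]
    -30 [np.float64(7.5), np.float64(0.0), np.float64(0.0)] [ 0.92  1.08 -1.13  1.18  0.59  1.9   0.92]
    0 [np.float64(0.0), np.float64(0.0), np.float64(0.0)] [ 0.76  1.   -0.98  1.24  0.69  1.9   1.37]
    40 [np.float64(0.5), np.float64(0.0), np.float64(0.0)] [ 0.69  0.88 -0.98  1.5   0.93  1.76  1.82]
    90 [np.float64(37.7), np.float64(7.7), np.float64(0.0)] [ 0.91  0.88 -1.35  1.93  1.35  1.64  2.26]
```

```bash
cat > go.py <<'E'
from ik import *
from workcell import status
import math
def cur():
    o=status.observe(); return o['position'],R.from_euler('xyz',o['tool_rot']),o
def row(pos,M,n=None,pos0=None,M0=None,vmax=30,wmax=6):
    if pos0 is None: pos0,M0,_=cur()
    w=(M0.inv()*M).as_rotvec(); d=M0.inv().apply(np.array(pos)-pos0)
    if n is None: n=max(1,math.ceil(max(np.linalg.norm(d)*1000/vmax,np.degrees(np.linalg.norm(w))/wmax)))
    A=sum(R.from_rotvec(w*k/n).as_matrix() for k in range(n))
    p=np.linalg.solve(A,d)*1000
    print(f"{n} x offset {p.round(1).tolist()} rot {np.degrees(w/n).round(2).tolist()}  (total {np.linalg.norm(d)*1000:.1f}mm {np.degrees(np.linalg.norm(w)):.1f}deg)")
def scoop(t=None,G_=None):
    # scoop pose from TCP given grasp t
    pos,M,o=cur(); a=np.radians(10 if t is None else t)
    Rt=R.from_matrix(np.array([[-np.cos(a),0,np.sin(a)],[0,1,0],[-np.sin(a),0,-np.cos(a)]]))
    Rs=M*Rt.inv(); lip=pos-Rs.apply(G if G_ is None else G_)
    y,p,r=Rs.as_euler('ZYX',degrees=True)
    print("lip",lip.round(4),"yaw %.1f pitchup %.1f roll %.1f"%(y,-p,r),"F",o['force'].round(1),"w",round(o['grip_width'],4),"t",o['clock'],"q",o['qpos'].round(2)); return lip,Rs
E
python3 - <<'E'
from go import *
pos,M=tool((.582,.2435,.004),-.8,0,10)
pre=pos-M.apply([0,0,.08]); print(pos,pre)
row(pre,M)
E
```

```text
[0.48100985 0.24491018 0.096     ] [0.46711934 0.24510414 0.17478462]
5 x offset [1.8, 3.6, 18.6] rot [-3.56, -3.92, -0.63]  (total 94.3mm 26.7deg)
```

```bash
python3 -m handwheel '[{"offset":[1.8,3.6,18.6],"rot":[-3.56,-3.92,-0.63],"claw":1},{"offset":[1.8,3.6,18.6],"rot":[-3.56,-3.92,-0.63],"claw":1},{"offset":[1.8,3.6,18.6],"rot":[-3.56,-3.92,-0.63],"claw":1},{"offset":[1.8,3.6,18.6],"rot":[-3.56,-3.92,-0.63],"claw":1},{"offset":[1.8,3.6,18.6],"rot":[-3.56,-3.92,-0.63],"claw":1},{"offset":[0,0,0],"rot":[0,0,0],"claw":1},{"offset":[0,0,0],"rot":[0,0,0],"claw":1}]'
python3 - <<'E'
from go import *
import cv2
from workcell import imaging
pos,M=tool((.582,.2435,.004),-.8,0,10)
row(pos,M)
for n in ("side","top"):
    f=imaging.grab_frame(n); g=f["color"][:,:,::-1]
    g=g[120:300,150:350] if n=="side" else g[140:300,100:320]
    cv2.imwrite(f"pics/{n}1.png",cv2.resize(g,None,fx=3.3,fy=3.3,interpolation=2))
E
```

```text
clock: 4.0
position: [0.4663, 0.2458, 0.1763]
tool_rot: [-3.14, 0.175, 3.13]
force: [0.3, -0.0, -0.3]
grip_width: 0.0855
3 x offset [-0.2, -0.2, 27.2] rot [-0.02, 0.0, 0.04]  (total 81.6mm 0.1deg)
```

View pics/side1.png

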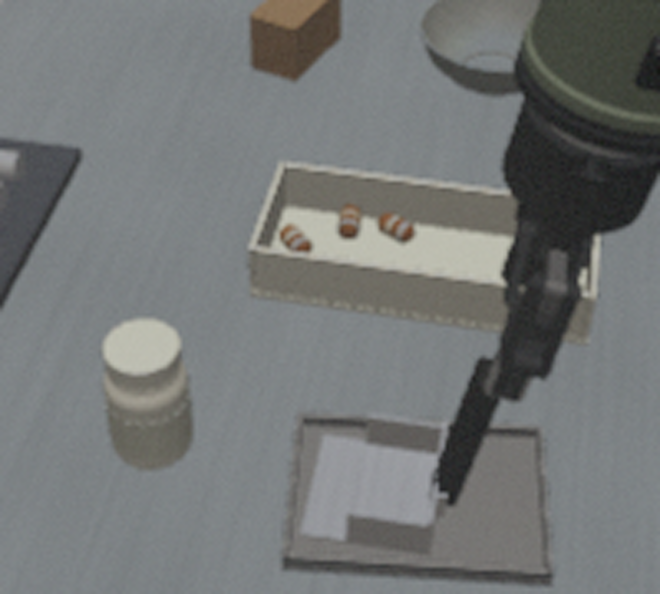

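The gripper stands in line above the handle's top (around 470,370 in the picture). Descend and close.

```bash
python3 -m handwheel '[{"offset":[0,0,20],"rot":[0,0,0],"claw":1},{"offset":[0,0,20],"rot":[0,0,0],"claw":1},{"offset":[0,0,20],"rot":[0,0,0],"claw":1},{"offset":[0,0,20],"rot":[0,0,0],"claw":1},{"offset":[0,0,1],"rot":[0,0,0],"claw":1},{"offset":[0,0,0],"rot":[0,0,0],"claw":-1},{"offset":[0,0,0],"rot":[0,0,0],"claw":-1},{"offset":[0,0,0],"rot":[0,0,0],"claw":-1},{"offset":[0,0,0],"rot":[0,0,0],"claw":-1},{"offset":[0,0,0],"rot":[0,0,0],"claw":-1},{"offset":[0,0,0],"rot":[0,0,0],"claw":-1}]' 100
python3 - <<'E'
from go import *
scoop()
E
```

```text
clock: 5.2
position: [0.4808, 0.2455, 0.0965]
tool_rot: [3.141, 0.177, 3.129]
force: [-4.1, -1.4, 13.6]
grip_width: 0.023
lip [0.582  0.2443 0.0047] yaw -0.7 pitchup 0.1 roll 0.0 F [-4.1 -1.4 13.6] w 0.023 t 5.2 q [-0.67  0.57  0.03  2.07  0.24  0.38  0.7 ]
```

```bash
python3 - <<'E'
from go import *
row(*tool((.582,.2443,.1047),-.7,0,10),n=5)
row(*tool((.525,.018,.1047),-.7,0,10),n=10,pos0=tool((.582,.2443,.1047),-.7,0,10)[0],M0=tool((.582,.2443,.1047),-.7,0,10)[1])
E
```

```text
5 x offset [-3.6, 0.0, -19.7] rot [0.0, 0.03, -0.0]  (total 100.2mm 0.1deg)
10 x offset [5.3, -22.7, -0.9] rot [0.0, 0.0, 0.0]  (total 233.4mm 0.0deg)
```

```bash
python3 -m handwheel '[{"offset":[-3.6,0,-19.7],"rot":[0,0,0],"claw":-1},{"offset":[-3.6,0,-19.7],"rot":[0,0,0],"claw":-1},{"offset":[-3.6,0,-19.7],"rot":[0,0,0],"claw":-1},{"offset":[-3.6,0,-19.7],"rot":[0,0,0],"claw":-1},{"offset":[-3.6,0,-19.7],"rot":[0,0,0],"claw":-1},{"offset":[0,0,0],"rot":[0,0,0],"claw":-1},{"offset":[0,0,0],"rot":[0,0,0],"claw":-1}]'
python3 -m handwheel '[{"offset":[5.3,-22.7,-0.9],"rot":[0,0,0],"claw":-1},{"offset":[5.3,-22.7,-0.9],"rot":[0,0,0],"claw":-1},{"offset":[5.3,-22.7,-0.9],"rot":[0,0,0],"claw":-1},{"offset":[5.3,-22.7,-0.9],"rot":[0,0,0],"claw":-1},{"offset":[5.3,-22.7,-0.9],"rot":[0,0,0],"claw":-1},{"offset":[5.3,-22.7,-0.9],"rot":[0,0,0],"claw":-1},{"offset":[5.3,-22.7,-0.9],"rot":[0,0,0],"claw":-1},{"offset":[5.3,-22.7,-0.9],"rot":[0,0,0],"claw":-1},{"offset":[5.3,-22.7,-0.9],"rot":[0,0,0],"claw":-1},{"offset":[5.3,-22.7,-0.9],"rot":[0,0,0],"claw":-1},{"offset":[0,0,0],"rot":[0,0,0],"claw":-1},{"offset":[0,0,0],"rot":[0,0,0],"claw":-1}]'
cat > look.py <<'E'
import sys,cv2,pickle
from go import *
from workcell import imaging
tag=sys.argv[1]; scoop()
import h
for n,(v0,v1,u0,u1,k) in {"side":(110,300,190,350,3.1),"top":(140,300,230,430,4)}.items():
    f=imaging.grab_frame(n); pickle.dump(f,open(f"/tmp/{n}.pkl","wb"))
    cv2.imwrite(f"pics/{n}{tag}.png",cv2.resize(f["color"][v0:v1,u0:u1,::-1],None,fx=k,fy=k,interpolation=2)[:600])
E
python3 look.py 2
```

```text
clock: 5.9
position: [0.4809, 0.2454, 0.1957]
tool_rot: [3.142, 0.176, 3.129]
force: [0.1, 0.3, -1.9]
grip_width: 0.0225
clock: 7.1
position: [0.4242, 0.019, 0.1948]
tool_rot: [-3.141, 0.175, 3.129]
force: [0.4, 0.0, -1.1]
grip_width: 0.0229
lip [0.5253 0.0176 0.1028] yaw -0.7 pitchup 0.0 roll -0.0 F [ 0.4  0.  -1.1] w 0.0229 t 7.1 q [-0.2   0.22 -0.02  2.28  0.1   0.47  1.26]
```

View pics/side2.png

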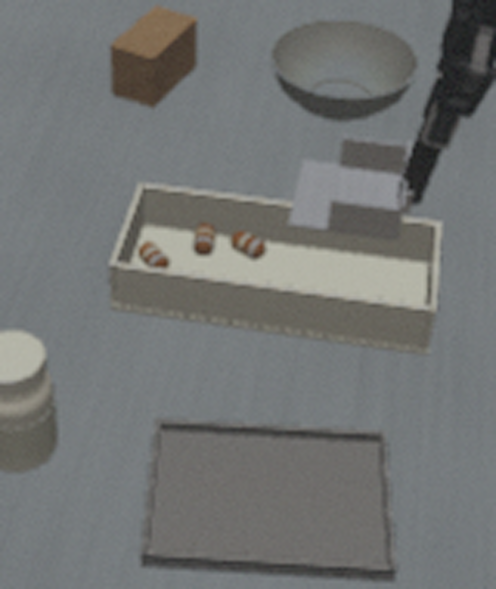

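View pics/top2.png

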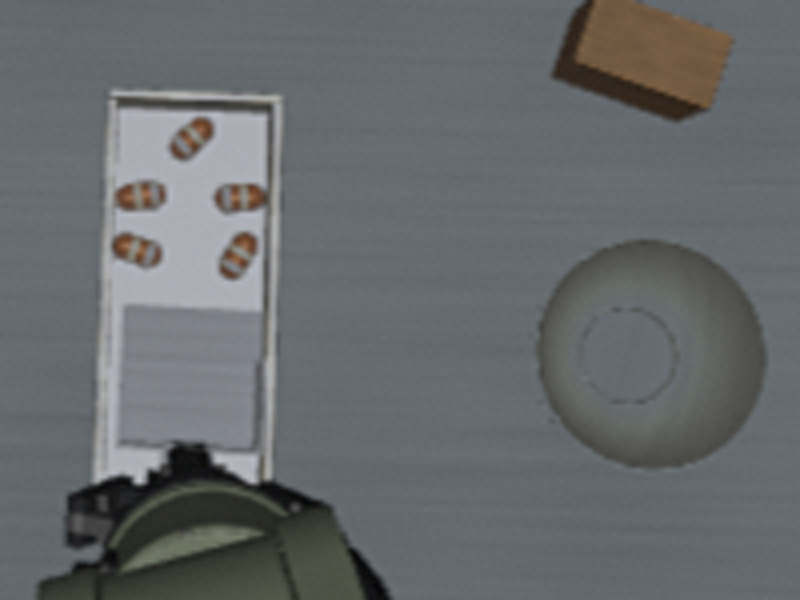

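```bash
python3 - <<'E'
from h import *
f=pickle.load(open("/tmp/top.pkl","rb")); P=cloud(f)
def z(u,v,h): return px(f,230+u/4,140+v/4,h).round(4)
print("lip",z(122,305,.105),z(264,311,.105), "rear R",z(254,450,.105),"rear L",z(118,440,.105))
print("rim outer",z(109,91,.05),z(282,96,.05),"inner rim R",z(270,106,.05),z(262,470,.05),"inner L",z(117,103,.05), z(103,470,.05))
m=P[212:255,255:300].reshape(-1,3); m=m[(m[:,2]>.09)&(m[:,2]<.115)]
print(len(m),rect(m),m.min(0),m.max(0),np.median(m,0))
A=np.c_[m[:,:2],np.ones(len(m))]; print("plane",np.linalg.lstsq(A,m[:,2],rcond=None)[0])
E
```

```text
lip [0.5263 0.0596 0.105 ] [ 0.5253 -0.0247  0.105 ] rear R [ 0.4434 -0.0204  0.105 ] rear L [0.4468 0.0597 0.105 ]
rim outer [0.6648 0.0716 0.05  ] [ 0.6648 -0.0384  0.05  ] inner rim R [ 0.6581 -0.0309  0.05  ] [ 0.4293 -0.0303  0.05  ] inner L [0.6573 0.0663 0.05  ] [0.4263 0.0683 0.05  ]
1162 ((0.4867778718471527, 0.018048062920570374), (0.08191580325365067, 0.0806768462061882), 89.22017669677734) [ 0.44621676 -0.02307521  0.09921161] [0.52744402 0.05846162 0.11345666] [0.48694483 0.01800107 0.10486547]
plane [-0.00272887 -0.00217192  0.10628031]
```

```bash
python3 -m handwheel '[{"offset":[3.3,0,18.7],"rot":[0,0,0],"claw":-1},{"offset":[3.3,0,18.7],"rot":[0,0,0],"claw":-1},{"offset":[3.3,0,18.7],"rot":[0,0,0],"claw":-1},{"offset":[3.3,0,18.7],"rot":[0,0,0],"claw":-1},{"offset":[3.3,0,18.7],"rot":[0,0,0],"claw":-1},{"offset":[0,0,0],"rot":[0,0,0],"claw":-1},{"offset":[0,0,0],"rot":[0,0,0],"claw":-1}]'
python3 -m handwheel '[{"offset":[0.2,0,1],"rot":[0,0,0],"claw":-1},{"offset":[0,0,0],"rot":[0,0,0],"claw":-1}]'
python3 -m handwheel '[{"offset":[0.1,0,0.7],"rot":[0,0,0],"claw":-1},{"offset":[0,0,0],"rot":[0,0,0],"claw":-1}]'
python3 -c "
from go import *
scoop()"
```

```text
clock: 7.9
position: [0.4245, 0.0198, 0.1]
tool_rot: [-3.141, 0.175, 3.131]
force: [-0.4, 0.4, -1.0]
grip_width: 0.0228
clock: 8.1
position: [0.4249, 0.0194, 0.0997]
tool_rot: [-3.142, 0.176, 3.13]
force: [-0.0, 0.6, -1.1]
grip_width: 0.0228
clock: 8.3
position: [0.4248, 0.0192, 0.0988]
tool_rot: [-3.141, 0.176, 3.13]
force: [-0.1, 0.7, -2.2]
grip_width: 0.0232
lip [0.5259 0.0179 0.007 ] yaw -0.7 pitchup 0.1 roll -0.0 F [-0.1  0.7 -2.2] w 0.0232 t 8.3 q [-0.23  0.44  0.02  2.36  0.18  0.17  1.18]
```

```bash
python3 -m handwheel '[{"offset":[0.1,0,0.8],"rot":[0,0,0],"claw":-1},{"offset":[0,0,0],"rot":[0,0,0],"claw":-1}]'
python3 -m handwheel '[{"offset":[0.1,0,0.6],"rot":[0,0,0],"claw":-1},{"offset":[0,0,0],"rot":[0,0,0],"claw":-1}]'
python3 -m handwheel '[{"offset":[0.1,0,0.5],"rot":[0,0,0],"claw":-1},{"offset":[0,0,0],"rot":[0,0,0],"claw":-1}]'
python3 -c "
from go import *
scoop()"
```

```text
clock: 8.5
position: [0.4247, 0.0191, 0.0978]
tool_rot: [-3.141, 0.176, 3.13]
force: [-0.1, -1.3, -0.9]
grip_width: 0.023
clock: 8.7
position: [0.4247, 0.0191, 0.0975]
tool_rot: [-3.141, 0.176, 3.13]
force: [-1.7, 0.5, 7.9]
grip_width: 0.0226
clock: 8.9
position: [0.4247, 0.0191, 0.0974]
tool_rot: [-3.141, 0.177, 3.129]
force: [-9.5, 0.4, 29.3]
grip_width: 0.0234
lip [0.5259 0.0179 0.0056] yaw -0.7 pitchup 0.1 roll -0.0 F [-9.5  0.4 29.3] w 0.0234 t 8.9 q [-0.22  0.44  0.01  2.36  0.22  0.17  1.14]
```

```bash
python3 -m handwheel '[{"offset":[-0.1,0,-0.7],"rot":[0,0,0],"claw":-1},{"offset":[-4,0,0.7],"rot":[0,0,0],"claw":-1},{"offset":[-4,0,0.7],"rot":[0,0,0],"claw":-1},{"offset":[-4,0,0.7],"rot":[0,0,0],"claw":-1},{"offset":[-4,0,0.7],"rot":[0,0,0],"claw":-1},{"offset":[-4,0,0.7],"rot":[0,0,0],"claw":-1},{"offset":[-4,0,0.7],"rot":[0,0,0],"claw":-1},{"offset":[-4,0,0.7],"rot":[0,0,0],"claw":-1},{"offset":[-4,0,0.7],"rot":[0,0,0],"claw":-1},{"offset":[-4,0,0.7],"rot":[0,0,0],"claw":-1},{"offset":[-4,0,0.7],"rot":[0,0,0],"claw":-1},{"offset":[0,0,0],"rot":[0,0,0],"claw":-1}]'
python3 look.py 3
```

```text
clock: 10.1
position: [0.4658, 0.0187, 0.0976]
tool_rot: [-3.141, 0.176, 3.129]
force: [0.3, -0.6, -1.4]
grip_width: 0.0228
lip [0.5669 0.0174 0.0057] yaw -0.7 pitchup 0.1 roll -0.0 F [ 0.3 -0.6 -1.4] w 0.0228 t 10.1 q [-0.17  0.48 -0.02  2.26  0.21  0.23  1.17]
```

View pics/top3.png

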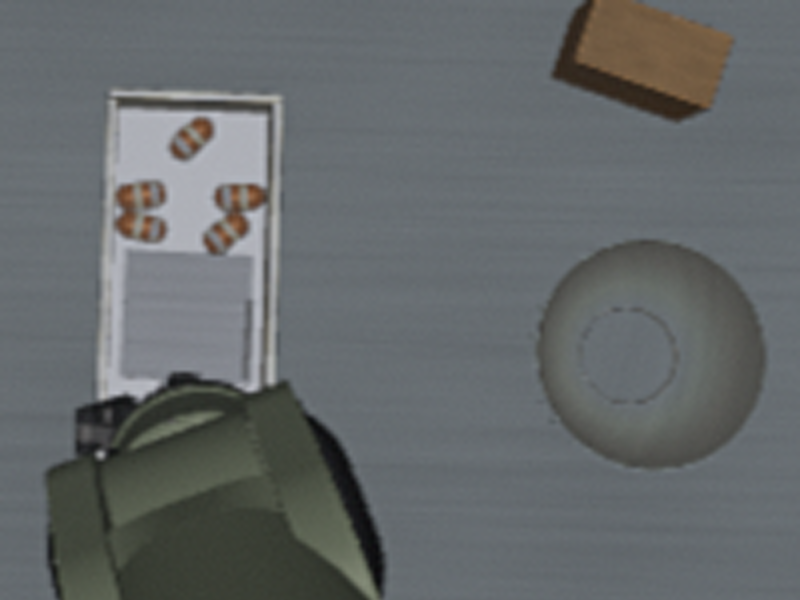

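View pics/side3.png

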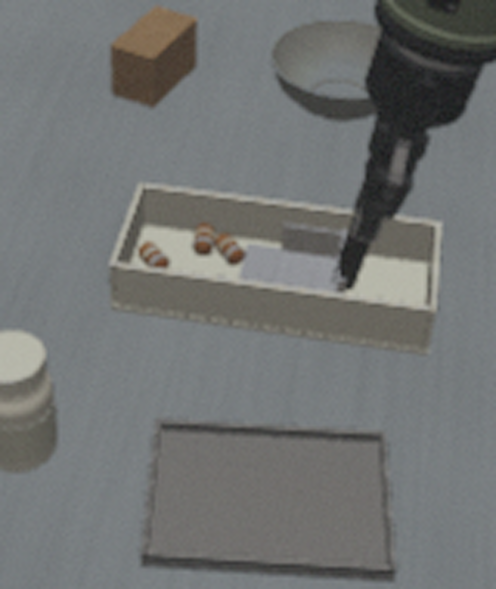

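```bash
python3 -m handwheel '[{"offset":[-4,-0.2,0.7],"rot":[0,0,0],"claw":-1},{"offset":[-4,-0.2,0.7],"rot":[0,0,0],"claw":-1},{"offset":[-4,-0.2,0.7],"rot":[0,0,0],"claw":-1},{"offset":[-4,-0.2,0.7],"rot":[0,0,0],"claw":-1},{"offset":[-4,-0.2,0.7],"rot":[0,0,0],"claw":-1},{"offset":[-4,-0.2,0.7],"rot":[0,0,0],"claw":-1},{"offset":[-4,-0.2,0.7],"rot":[0,0,0],"claw":-1},{"offset":[-3,-0.2,0.5],"rot":[0,0,0],"claw":-1},{"offset":[-3,0,0.5],"rot":[0,0,0],"claw":-1},{"offset":[-3,0,0.5],"rot":[0,0,0],"claw":-1},{"offset":[0,0,0],"rot":[0,0,0],"claw":-1}]'
python3 look.py 4
```

```text
clock: 11.3
position: [0.5032, 0.0166, 0.0977]
tool_rot: [-3.141, 0.176, 3.13]
force: [0.3, -0.1, -2.0]
grip_width: 0.023
lip [0.6043 0.0154 0.0059] yaw -0.7 pitchup 0.1 roll -0.0 F [ 0.3 -0.1 -2. ] w 0.023 t 11.3 q [-0.13  0.52 -0.05  2.17  0.2   0.29  1.2 ]
```

View pics/top4.png

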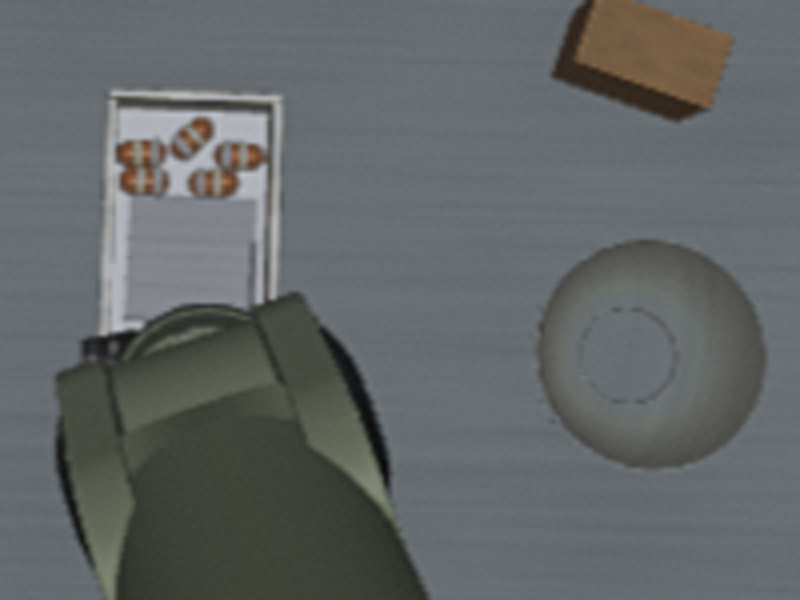

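View pics/side4.png

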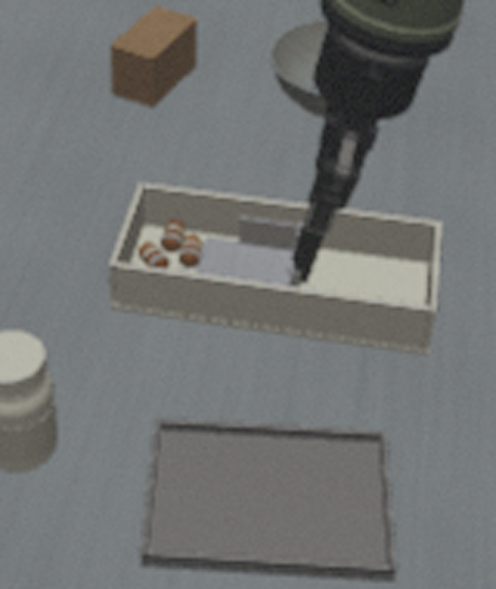

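```bash
python3 -m handwheel '[{"offset":[-2,0,0.4],"rot":[0,0,0],"claw":-1},{"offset":[-2,0,0.4],"rot":[0,0,0],"claw":-1},{"offset":[-2,0,0.4],"rot":[0,0,0],"claw":-1},{"offset":[-2,0,0.3],"rot":[0,0,0],"claw":-1},{"offset":[-2,0,0.4],"rot":[0,0,0],"claw":-1},{"offset":[-2,0,0.4],"rot":[0,0,0],"claw":-1}]'
python3 -m handwheel '[{"offset":[-2,0,0.4],"rot":[0,0,0],"claw":-1},{"offset":[-2,0,0.4],"rot":[0,0,0],"claw":-1},{"offset":[-2,0,0.3],"rot":[0,0,0],"claw":-1},{"offset":[-2,0,0.4],"rot":[0,0,0],"claw":-1},{"offset":[-2,0,0.3],"rot":[0,0,0],"claw":-1}]'
python3 look.py 5
```

```text
clock: 12.0
position: [0.5152, 0.0164, 0.0976]
tool_rot: [-3.141, 0.176, 3.13]
force: [-0.0, 0.4, -1.0]
grip_width: 0.0228
clock: 12.5
position: [0.5253, 0.0163, 0.0975]
tool_rot: [-3.141, 0.176, 3.13]
force: [-0.8, 0.2, -1.3]
grip_width: 0.0226
lip [0.6264 0.0151 0.0057] yaw -0.7 pitchup 0.1 roll -0.0 F [-0.8  0.2 -1.3] w 0.0226 t 12.5 q [-0.12  0.54 -0.06  2.12  0.2   0.32  1.21]
```

View pics/top5.png

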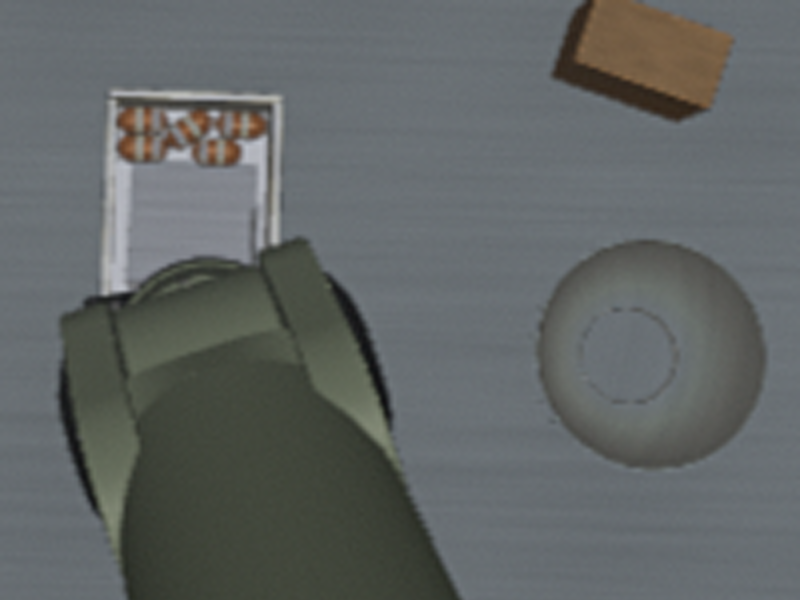

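View pics/side5.png

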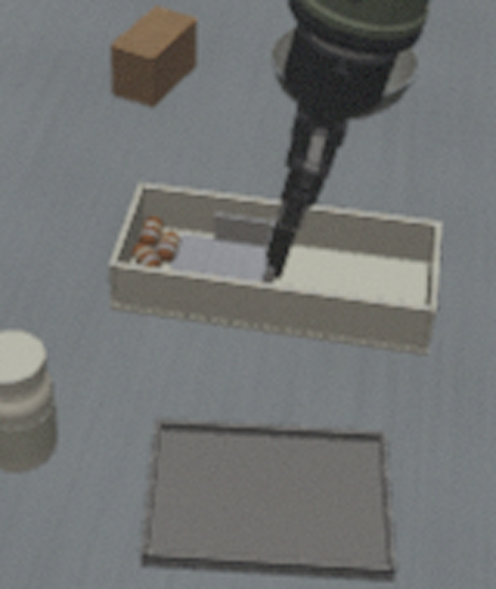

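```bash
python3 -m handwheel '[{"offset":[-1,0.5,0.2],"rot":[0,0,0],"claw":-1},{"offset":[-1,0.5,0.2],"rot":[0,0,0],"claw":-1},{"offset":[-1,0,0.2],"rot":[0,0,0],"claw":-1}]'
python3 -m handwheel '[{"offset":[-1,0,0.2],"rot":[0,0,0],"claw":-1},{"offset":[-1,0,0.1],"rot":[0,0,0],"claw":-1},{"offset":[-1,0,0.2],"rot":[0,0,0],"claw":-1}]'
python3 -m handwheel '[{"offset":[-1,0,0.2],"rot":[0,0,0],"claw":-1},{"offset":[-1,0,0.1],"rot":[0,0,0],"claw":-1}]'
python3 look.py 6
```

```text
clock: 12.9
position: [0.5283, 0.0174, 0.0975]
tool_rot: [-3.141, 0.176, 3.13]
force: [-1.6, 0.0, 1.3]
grip_width: 0.023
clock: 13.2
position: [0.5314, 0.0172, 0.0975]
tool_rot: [-3.141, 0.176, 3.13]
force: [-0.2, 0.3, 0.2]
grip_width: 0.0229
clock: 13.4
position: [0.5334, 0.0172, 0.0976]
tool_rot: [-3.141, 0.176, 3.13]
force: [-0.4, 0.1, -0.5]
grip_width: 0.0227
lip [0.6345 0.016  0.0057] yaw -0.7 pitchup 0.1 roll -0.0 F [-0.4  0.1 -0.5] w 0.0227 t 13.4 q [-0.11  0.55 -0.06  2.1   0.19  0.33  1.22]
```

View pics/top6.png

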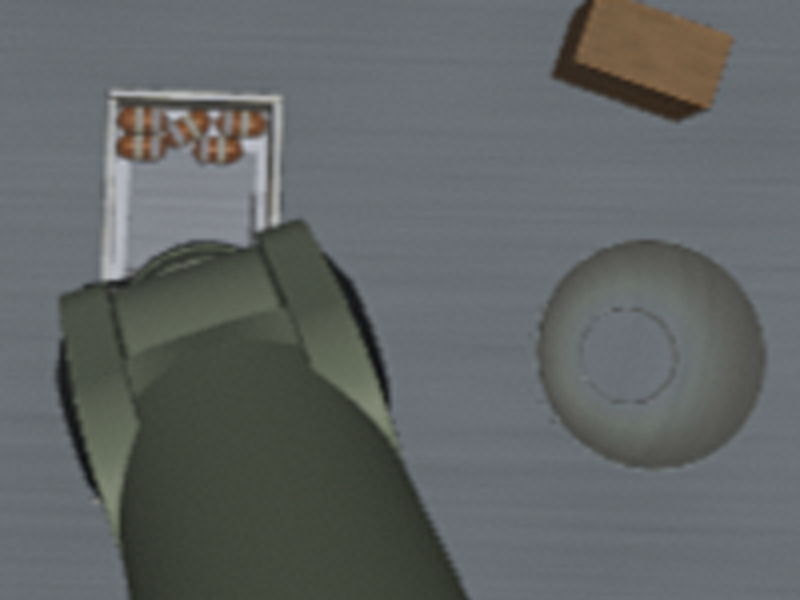

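View pics/side6.png

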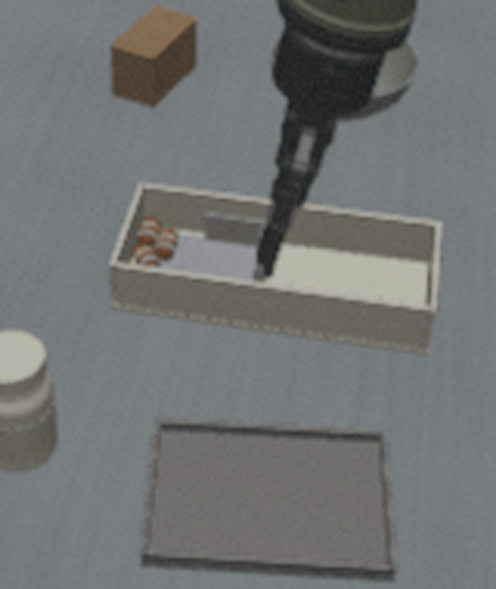

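```bash
python3 -m handwheel '[{"offset":[-1,0,0.2],"rot":[0,0,0],"claw":-1},{"offset":[-1,0,0.2],"rot":[0,0,0],"claw":-1},{"offset":[-1,0,0.1],"rot":[0,0,0],"claw":-1},{"offset":[-1,0,0.2],"rot":[0,0,0],"claw":-1}]'
python3 -m handwheel '[{"offset":[-1,0,0.2],"rot":[0,0,0],"claw":-1},{"offset":[-1,0,0.1],"rot":[0,0,0],"claw":-1},{"offset":[-1,0,0.2],"rot":[0,0,0],"claw":-1}]'
python3 -m handwheel '[{"offset":[-1,0,0.2],"rot":[0,0,0],"claw":-1},{"offset":[-1,0,0.1],"rot":[0,0,0],"claw":-1},{"offset":[-1,0,0.2],"rot":[0,0,0],"claw":-1}]'
python3 look.py 7
```

```text
clock: 13.9
position: [0.5374, 0.0172, 0.0976]
tool_rot: [-3.141, 0.176, 3.13]
force: [-1.1, -0.3, -0.8]
grip_width: 0.0231
clock: 14.2
position: [0.5405, 0.0171, 0.0976]
tool_rot: [-3.141, 0.176, 3.13]
force: [-0.2, 0.3, -0.7]
grip_width: 0.0227
clock: 14.5
position: [0.5435, 0.0171, 0.0976]
tool_rot: [-3.141, 0.176, 3.13]
force: [0.0, -0.4, -1.4]
grip_width: 0.0229
lip [0.6446 0.0159 0.0057] yaw -0.7 pitchup 0.1 roll -0.0 F [ 0.  -0.4 -1.4] w 0.0229 t 14.5 q [-0.11  0.56 -0.07  2.07  0.19  0.35  1.22]
```

View pics/top7.png

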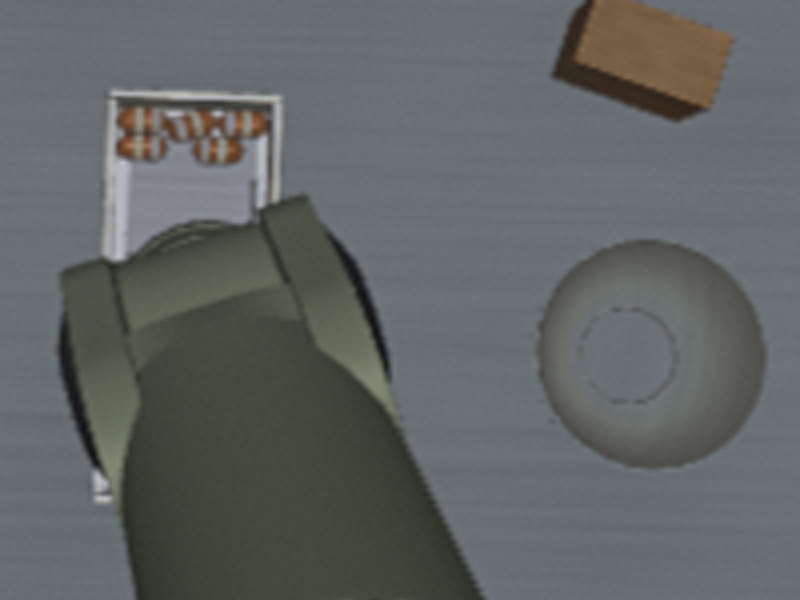

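View pics/side7.png

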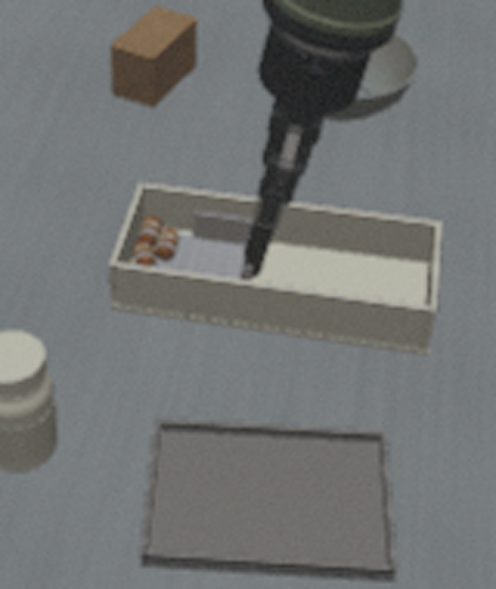

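```bash
for i in 1; do python3 -m handwheel '[{"offset":[-1,0,0.2],"rot":[0,0,0],"claw":-1},{"offset":[-1,0,0.2],"rot":[0,0,0],"claw":-1}]'
python3 -m handwheel '[{"offset":[-1,0,0.2],"rot":[0,0,0],"claw":-1},{"offset":[-1,0,0.1],"rot":[0,0,0],"claw":-1}]'
python3 -m handwheel '[{"offset":[-1,0,0.2],"rot":[0,0,0],"claw":-1},{"offset":[-1,0,0.2],"rot":[0,0,0],"claw":-1}]'
python3 -m handwheel '[{"offset":[-1,0,0.1],"rot":[0,0,0],"claw":-1},{"offset":[0,0,0],"rot":[0,0,0],"claw":-1}]'; done
python3 look.py 8
```

```text
clock: 14.8
position: [0.5454, 0.0171, 0.0976]
tool_rot: [-3.141, 0.176, 3.13]
force: [-2.7, 0.8, 1.6]
grip_width: 0.0233
clock: 15.0
position: [0.5475, 0.017, 0.0976]
tool_rot: [-3.141, 0.176, 3.129]
force: [-1.1, 0.1, -1.5]
grip_width: 0.0226
clock: 15.2
position: [0.5497, 0.017, 0.0976]
tool_rot: [-3.141, 0.176, 3.13]
force: [-0.7, -0.9, -1.7]
grip_width: 0.0227
clock: 15.4
position: [0.5507, 0.017, 0.0976]
tool_rot: [-3.141, 0.176, 3.13]
force: [-0.2, -0.3, -1.4]
grip_width: 0.0228
lip [0.6518 0.0158 0.0058] yaw -0.7 pitchup 0.1 roll -0.0 F [-0.2 -0.3 -1.4] w 0.0228 t 15.4 q [-0.1   0.57 -0.07  2.05  0.19  0.36  1.23]
```

View pics/top8.png

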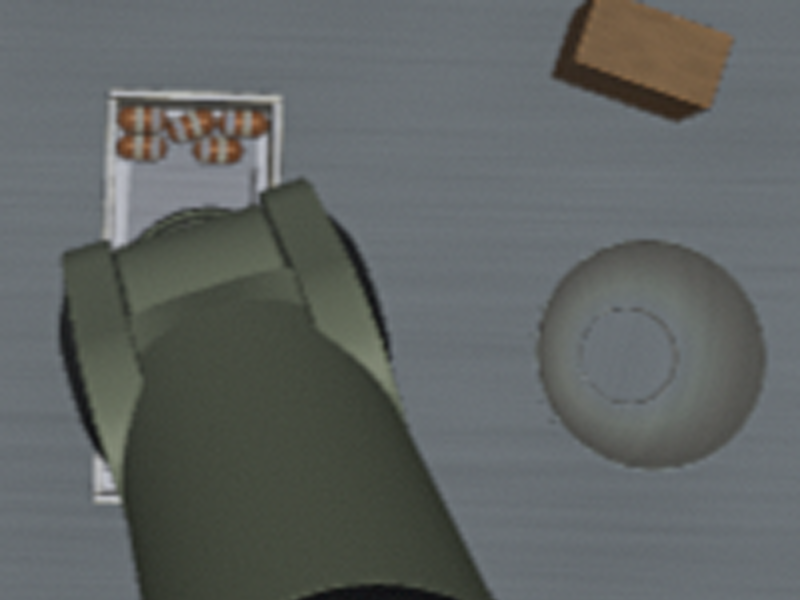

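View pics/side8.png

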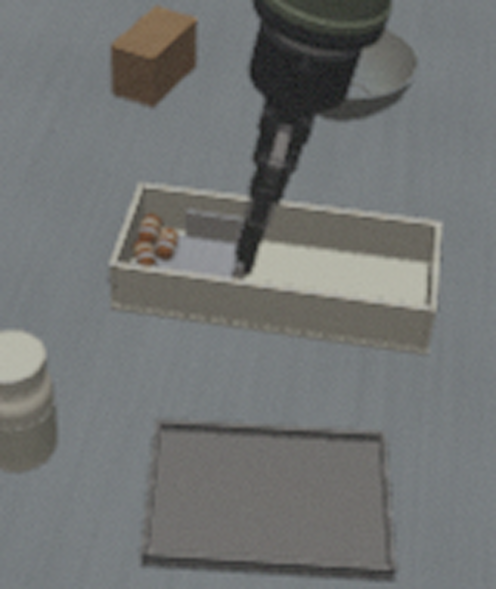

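```bash
python3 -m handwheel '[{"offset":[-1,0,0.2],"rot":[0,0,0],"claw":-1},{"offset":[-1,0,0.2],"rot":[0,0,0],"claw":-1}]'
python3 -m handwheel '[{"offset":[-1,0,0.2],"rot":[0,0,0],"claw":-1},{"offset":[-1,0,0.1],"rot":[0,0,0],"claw":-1}]'
python3 -m handwheel '[{"offset":[-1,0,0.2],"rot":[0,0,0],"claw":-1},{"offset":[0,0,0],"rot":[0,0,0],"claw":-1}]'
python3 -m handwheel '[{"offset":[-1,0,0.2],"rot":[0,0,0],"claw":-1},{"offset":[0,0,0],"rot":[0,0,0],"claw":-1}]'
python3 look.py 9
```

```text
clock: 15.7
position: [0.5526, 0.017, 0.0976]
tool_rot: [-3.141, 0.176, 3.13]
force: [-0.1, 0.5, -1.6]
grip_width: 0.0233
clock: 15.9
position: [0.5538, 0.0169, 0.0976]
tool_rot: [-3.141, 0.174, 3.13]
force: [-12.6, 0.6, 12.3]
grip_width: 0.0228
clock: 16.1
position: [0.5542, 0.0169, 0.0976]
tool_rot: [-3.141, 0.173, 3.13]
force: [-14.9, 0.2, 13.6]
grip_width: 0.0231
clock: 16.3
position: [0.5545, 0.0168, 0.0976]
tool_rot: [-3.14, 0.172, 3.131]
force: [-21.8, 0.7, 21.3]
grip_width: 0.0228
lip [0.6553 0.0156 0.0053] yaw -0.6 pitchup -0.2 roll -0.1 F [-21.8   0.7  21.3] w 0.0228 t 16.3 q [-0.1   0.57 -0.07  2.04  0.19  0.37  1.23]
```

View pics/top9.png

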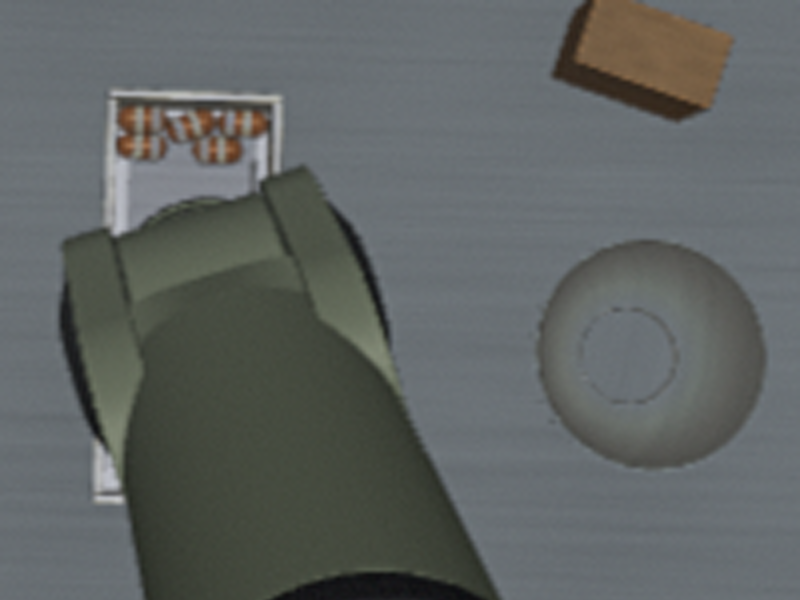

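View pics/side9.png

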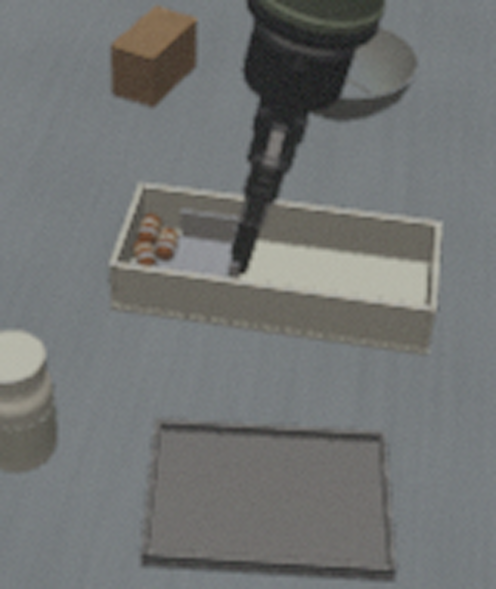

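```bash
python3 -m handwheel '[{"offset":[2,0,-0.4],"rot":[0,0,0],"claw":-1},{"offset":[0,0,0],"rot":[0,0,0],"claw":-1}]'
python3 - <<'E'
from h import *
f=pickle.load(open("/tmp/top.pkl","rb"))
def z(u,v,h): return px(f,230+u/4,140+v/4,h).round(4)
print("row1",z(142,122,.017),z(188,126,.017),z(244,124,.017),"row2",z(142,149,.017),z(217,151,.017), "rim inner",z(190,103,.05),"rim outer",z(190,93,.05))
g=f["color"][155:195,250:305,::-1]; cv2.imwrite("pics/z9.png",cv2.resize(g,None,fx=14,fy=14,interpolation=2))
s=pickle.load(open("/tmp/side.pkl","rb"))
cv2.imwrite("pics/zs9.png",cv2.resize(s["color"][165:215,220:290,::-1],None,fx=11,fy=11,interpolation=2))
E
```

```text
clock: 16.6
position: [0.5537, 0.0171, 0.0977]
tool_rot: [-3.141, 0.174, 3.13]
force: [-9.6, 0.9, 6.9]
grip_width: 0.0226
row1 [0.6508 0.0497 0.017 ] [0.649  0.0195 0.017 ] [ 0.6514 -0.0171  0.017 ] row2 [0.633  0.0492 0.017 ] [6.33e-01 2.00e-04 1.70e-02] rim inner [0.6586 0.0199 0.05  ] rim outer [0.665  0.0201 0.05  ]
```

View pics/z9.png

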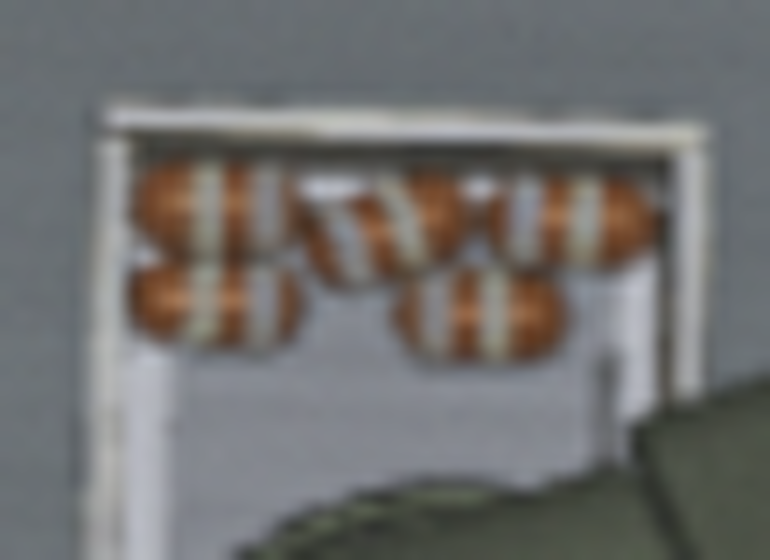

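View pics/zs9.png

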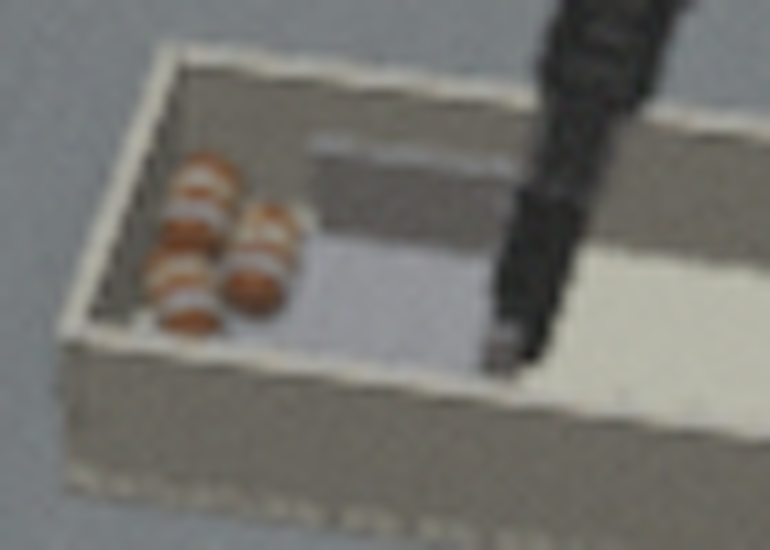

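```bash
python3 -m handwheel '[{"offset":[1,0,-0.2],"rot":[0,0,0],"claw":-1},{"offset":[0,2,0],"rot":[0,0,0],"claw":-1},{"offset":[0,2,0],"rot":[0,0,0],"claw":-1},{"offset":[0,2,0],"rot":[0,0,0],"claw":-1}]'
python3 -m handwheel '[{"offset":[0,-2,0],"rot":[0,0,0],"claw":-1},{"offset":[0,-3,0],"rot":[0,0,0],"claw":-1},{"offset":[0,-3,0],"rot":[0,0,0],"claw":-1},{"offset":[0,-2,0],"rot":[0,0,0],"claw":-1},{"offset":[0,-1,0],"rot":[0,0,0],"claw":-1}]'
python3 -m handwheel '[{"offset":[0,2,0],"rot":[0,0,0],"claw":-1},{"offset":[0,2,0],"rot":[0,0,0],"claw":-1},{"offset":[0,1,0],"rot":[0,0,0],"claw":-1},{"offset":[0,0,0],"rot":[0,0,0],"claw":-1}]'
cat > look2.py <<'E'
import sys,cv2,pickle
from go import *
from workcell import imaging
tag=sys.argv[1]; scoop()
a=imaging.grab_frame("side"); b=imaging.grab_frame("top")
pickle.dump(a,open("/tmp/side.pkl","wb"));pickle.dump(b,open("/tmp/top.pkl","wb"))
A=cv2.resize(a["color"][150:215,215:290,::-1],(400,346),interpolation=2);B=cv2.resize(b["color"][150:205,250:310,::-1],(378,346),interpolation=2)
cv2.imwrite(f"pics/b{tag}.png",np.hstack([A,B]))
E
python3 look2.py 10
```

```text
clock: 17.0
position: [0.5537, 0.023, 0.0977]
tool_rot: [-3.141, 0.176, 3.129]
force: [-0.9, -0.3, -2.7]
grip_width: 0.023
clock: 17.5
position: [0.5535, 0.0116, 0.0977]
tool_rot: [-3.141, 0.176, 3.129]
force: [-1.3, 0.3, -1.9]
grip_width: 0.0231
clock: 17.9
position: [0.5536, 0.0174, 0.0977]
tool_rot: [-3.141, 0.176, 3.13]
force: [-0.7, 0.3, -2.6]
grip_width: 0.0227
lip [0.6547 0.0162 0.0058] yaw -0.7 pitchup 0.1 roll -0.0 F [-0.7  0.3 -2.6] w 0.0227 t 17.9 q [-0.1   0.57 -0.07  2.05  0.19  0.36  1.23]
```

View pics/b10.png

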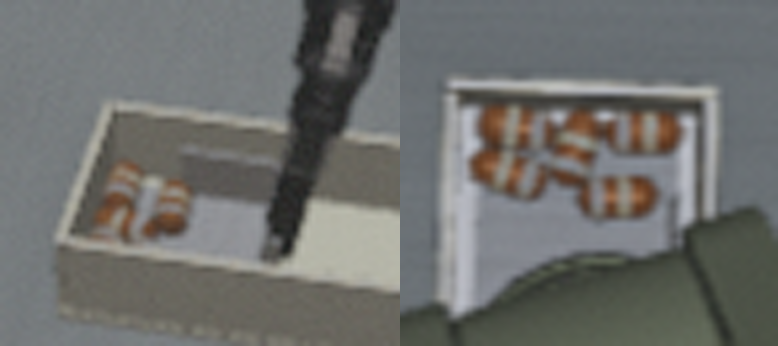

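```bash
python3 - <<'E'
from go import *
a=tool((.6565,.0165,.0058),-.7,0,10); row(*a,n=2)
b=tool((.6565,.0168,.0245),-.7,12,10); row(*b,n=6,pos0=a[0],M0=a[1])
c=tool((.655,.017,.039),-.7,20,10); row(*c,n=4,pos0=b[0],M0=b[1])
E
```

```text
2 x offset [-0.9, 0.3, 0.1] rot [-0.0, 0.04, 0.01]  (total 2.0mm 0.1deg)
6 x offset [2.9, 0.0, -0.0] rot [-0.0, -2.0, -0.0]  (total 17.5mm 12.0deg)
4 x offset [2.5, 0.0, -0.5] rot [0.0, -2.0, -0.0]  (total 10.3mm 8.0deg)
```

```bash
python3 -m handwheel '[{"offset":[-0.9,0.3,0.1],"rot":[0,0,0],"claw":-1},{"offset":[-0.9,0.3,0.1],"rot":[0,0,0],"claw":-1},{"offset":[2.9,0,0],"rot":[0,-2,0],"claw":-1},{"offset":[2.9,0,0],"rot":[0,-2,0],"claw":-1},{"offset":[2.9,0,0],"rot":[0,-2,0],"claw":-1}]'
python3 -m handwheel '[{"offset":[2.9,0,0],"rot":[0,-2,0],"claw":-1},{"offset":[2.9,0,0],"rot":[0,-2,0],"claw":-1},{"offset":[2.9,0,0],"rot":[0,-2,0],"claw":-1},{"offset":[0,0,0],"rot":[0,0,0],"claw":-1}]'
python3 look2.py 11
```

```text
clock: 18.5
position: [0.5468, 0.0176, 0.096]
tool_rot: [-3.142, 0.282, 3.129]
force: [-0.3, -0.8, -2.5]
grip_width: 0.0229
clock: 18.9
position: [0.5416, 0.0141, 0.0939]
tool_rot: [-3.13, 0.318, 3.13]
force: [1.0, 2.5, 5.1]
grip_width: 0.0231
lip [0.6548 0.0115 0.0173] yaw -0.8 pitchup 8.2 roll -0.7 F [1.  2.5 5.1] w 0.0231 t 18.9 q [-0.09  0.54 -0.11  2.18  0.89  0.16  0.52]
```

View pics/b11.png

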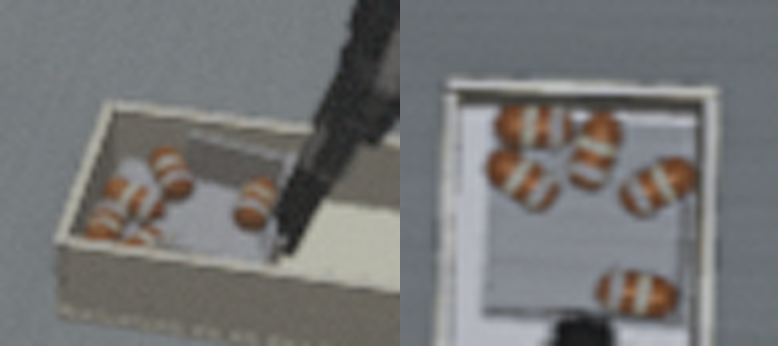

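```bash
python3 - <<'E'
from go import *
a=tool((.655,.0165,.032),-.7,8.5,10); row(*a,n=4)
E
```

```text
4 x offset [-1.0, 0.9, -3.4] rot [-0.17, -0.08, 0.0]  (total 14.6mm 0.7deg)
```

```bash
python3 -m handwheel '[{"offset":[-1,0.9,-3.4],"rot":[-0.17,0,0],"claw":-1},{"offset":[-1,0.9,-3.4],"rot":[-0.17,0,0],"claw":-1},{"offset":[-1,0.9,-3.4],"rot":[-0.17,0,0],"claw":-1},{"offset":[-1,0.9,-3.4],"rot":[-0.17,0,0],"claw":-1},{"offset":[0,0,0],"rot":[0,0,0],"claw":-1}]'
python3 look2.py 12
```

```text
clock: 19.5
position: [0.5406, 0.0171, 0.1079]
tool_rot: [-3.141, 0.316, 3.129]
force: [0.1, -0.6, -2.8]
grip_width: 0.0229
lip [0.6535 0.0155 0.0311] yaw -0.7 pitchup 8.1 roll -0.1 F [ 0.1 -0.6 -2.8] w 0.0229 t 19.5 q [-0.02  0.52 -0.19  2.18  0.83  0.21  0.59]
```

View pics/b12.png

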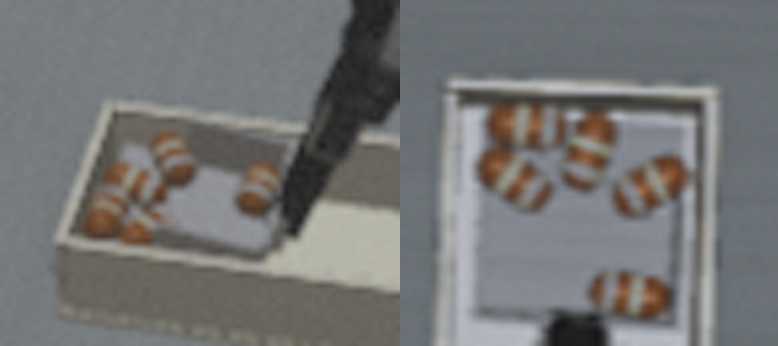

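```bash
python3 - <<'E'
from go import *
a=tool((.654,.0165,.038),-.7,13,10); row(*a,n=4)
E
```

```text
4 x offset [1.5, 0.2, 0.1] rot [-0.02, -1.23, -0.0]  (total 6.2mm 4.9deg)
```

```bash
python3 -m handwheel '[{"offset":[1.5,0.2,0.1],"rot":[0,-1.23,0],"claw":-1},{"offset":[1.5,0.2,0.1],"rot":[0,-1.23,0],"claw":-1},{"offset":[1.5,0.2,0.1],"rot":[0,-1.23,0],"claw":-1},{"offset":[1.5,0.2,0.1],"rot":[0,-1.23,0],"claw":-1},{"offset":[0,3,0],"rot":[0,0,0],"claw":-1},{"offset":[0,-3,0],"rot":[0,0,0],"claw":-1},{"offset":[0,-3,0],"rot":[0,0,0],"claw":-1},{"offset":[0,3,0],"rot":[0,0,0],"claw":-1},{"offset":[0,0,0],"rot":[0,0,0],"claw":-1}]'
python3 look2.py 13
```

```text
clock: 20.5
position: [0.5356, 0.0177, 0.1053]
tool_rot: [-3.139, 0.391, 3.129]
force: [0.5, 0.1, -2.5]
grip_width: 0.0229
lip [0.654  0.0159 0.0372] yaw -0.7 pitchup 12.4 roll -0.2 F [ 0.5  0.1 -2.5] w 0.0229 t 20.5 q [-0.03  0.51 -0.2   2.25  1.55  0.18 -0.15]
```

View pics/b13.png

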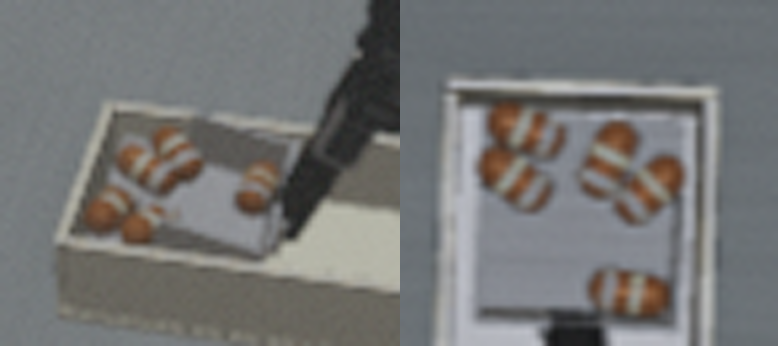

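```bash
python3 - <<'E'
from go import *
a=tool((.653,.0168,.046),-.7,22,10); row(*a,n=6)
E
```

```text
6 x offset [2.5, 0.1, 1.0] rot [-0.03, -1.6, 0.0]  (total 15.9mm 9.6deg)
```

```bash
python3 -m handwheel '[{"offset":[2.5,0.1,1],"rot":[0,-1.6,0],"claw":-1},{"offset":[2.5,0.1,1],"rot":[0,-1.6,0],"claw":-1},{"offset":[2.5,0.1,1],"rot":[0,-1.6,0],"claw":-1},{"offset":[2.5,0.1,1],"rot":[0,-1.6,0],"claw":-1},{"offset":[2.5,0.1,1],"rot":[0,-1.6,0],"claw":-1},{"offset":[2.5,0.1,1],"rot":[0,-1.6,0],"claw":-1},{"offset":[0,0,0],"rot":[0,0,0],"claw":-1}]'
python3 look2.py 14
```

```text
clock: 21.3
position: [0.5237, 0.0175, 0.0925]
tool_rot: [-3.137, 0.553, 3.13]
force: [0.1, -0.5, -2.5]
grip_width: 0.0229
lip [0.6515 0.0156 0.0442] yaw -0.7 pitchup 21.7 roll -0.2 F [ 0.1 -0.5 -2.5] w 0.0229 t 21.3 q [ 0.25  0.61 -0.59  2.38  2.23  0.54 -0.77]
```

View pics/b14.png

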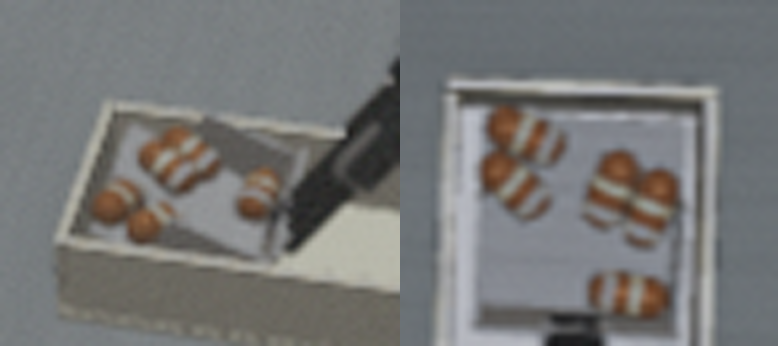

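```bash
cat >> go.py <<'E'
def toolr(lip,yaw,pit,roll,t=10):
    Rs=R.from_euler('ZYX',[yaw,-pit,roll],degrees=True); a=np.radians(t)
    Rt=np.array([[-np.cos(a),0,np.sin(a)],[0,1,0],[-np.sin(a),0,-np.cos(a)]])
    return np.array(lip)+Rs.apply(G), Rs*R.from_matrix(Rt)
E
python3 - <<'E'
from go import *
a=toolr((.652,.0165,.052),-.7,22,12); row(*a,n=5)
q=cur()[2]['qpos']; print(ik(*a,q)[1])
E
```

```text
5 x offset [-0.5, -3.7, -1.1] rot [-2.42, -0.06, 0.42]  (total 19.2mm 12.3deg)
(np.float64(1.6595717612644112e-05), np.float64(1.7262656402288933e-05))
```

```bash
python3 -m handwheel '[{"offset":[-0.5,-3.7,-1.1],"rot":[-2.42,0,0.42],"claw":-1},{"offset":[-0.5,-3.7,-1.1],"rot":[-2.42,0,0.42],"claw":-1},{"offset":[-0.5,-3.7,-1.1],"rot":[-2.42,0,0.42],"claw":-1},{"offset":[-0.5,-3.7,-1.1],"rot":[-2.42,0,0.42],"claw":-1},{"offset":[-0.5,-3.7,-1.1],"rot":[-2.42,0,0.42],"claw":-1},{"offset":[0,0,0],"rot":[0,0,0],"claw":-1}]'
python3 look2.py 15
```

```text
clock: 22.0
position: [0.5246, -0.003, 0.0977]
tool_rot: [2.913, 0.549, 3.085]
force: [0.4, 0.1, -2.8]
grip_width: 0.023
lip [0.652  0.0144 0.0515] yaw -0.8 pitchup 21.7 roll 12.0 F [ 0.4  0.1 -2.8] w 0.023 t 22.0 q [ 0.62  0.67 -0.76  2.35  2.55  0.35 -0.85]
```

View pics/b15.png

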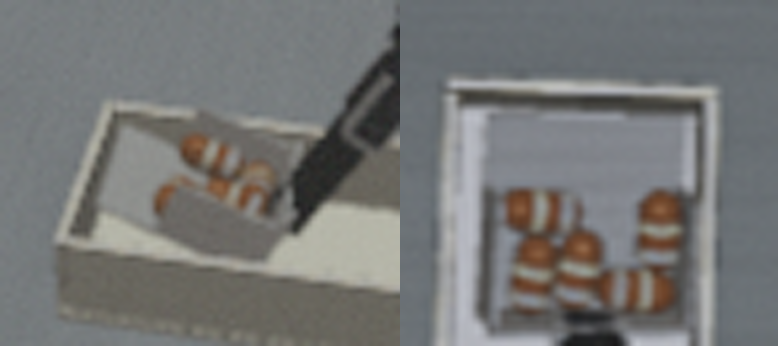

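```bash
python3 - <<'E'
from go import *
q0=cur()[2]['qpos']
B=np.array([.509,-.269])
for yaw in (-20,-45,-60,-75,-90):
    f=np.array([np.cos(np.radians(yaw)),np.sin(np.radians(yaw))])
    l=B-.03*f
    q=q0; pts=[((.650,.0165,.09),-.7,22,0),((.64,.0165,.15),-.7,20,0)]
    a=np.array([.64,.0165,.15]); b=np.array([*l,.14])
    for k in np.linspace(.1,1,10): pts.append((a+(b-a)*k,-.7+(yaw+.7)*k,20-5*k,0))
    for p in (5,-5,-15,-25,-35,-45,-55): pts.append(((*l,max(.065,.14-.01*(15-p)/1.0*.4)),yaw,p,0))
    out=[]
    for P_ in pts:
        qn,e=ik(*toolr(*P_),q,n=3); out.append((round(max(e),1),round(np.abs(qn-q).max(),2))); q=qn
    print(yaw,[(float(x),float(y)) for x,y in out],q.round(2))
E
```

```text
-20 [(0.0, 0.48), (0.0, 0.64), (0.0, 0.04), (0.0, 0.04), (0.0, 0.04), (0.0, 0.3), (0.2, 0.6), (1.3, 0.08), (1.9, 0.08), (2.0, 0.08), (1.7, 0.08), (1.1, 0.08), (0.0, 0.21), (0.0, 0.21), (0.0, 0.24), (0.0, 0.22), (0.0, 0.21), (0.0, 0.2), (0.0, 0.48)] [ 0.69  0.99 -0.66  1.19  0.35  1.9   1.26]
-45 [(0.0, 0.48), (0.0, 0.64), (0.0, 0.05), (0.0, 0.03), (0.0, 0.04), (0.0, 0.04), (0.0, 0.04), (0.0, 0.15), (0.0, 0.1), (0.0, 0.04), (0.0, 0.04), (0.0, 0.03), (0.0, 0.35), (0.0, 0.23), (0.0, 0.23), (0.0, 0.22), (0.0, 0.22), (0.0, 0.21), (0.0, 0.21)] [ 0.91  1.06 -0.9   1.2   0.28  1.83  0.83]
-60 [(0.0, 0.48), (0.0, 0.64), (0.0, 0.08), (0.0, 0.06), (0.0, 0.05), (0.0, 0.05), (0.0, 0.05), (0.0, 0.05), (0.0, 0.05), (0.0, 0.05), (0.0, 0.04), (0.0, 0.04), (0.0, 0.32), (0.0, 0.27), (0.0, 0.23), (0.0, 0.19), (0.0, 0.2), (0.0, 0.2), (0.0, 0.19)] [ 0.96  1.   -0.81  1.26  0.12  1.68  0.73]
-75 [(0.0, 0.48), (0.0, 0.64), (0.0, 0.11), (0.0, 0.08), (0.0, 0.07), (0.0, 0.07), (0.0, 0.06), (0.0, 0.06), (0.0, 0.06), (0.0, 0.05), (0.0, 0.05), (0.0, 0.05), (0.0, 0.24), (0.0, 0.25), (0.0, 0.25), (0.0, 0.17), (0.0, 0.16), (0.0, 0.16), (0.0, 0.17)] [ 1.07  0.99 -0.88  1.35  0.06  1.52  0.55]
-90 [(0.0, 0.48), (0.0, 0.64), (0.0, 0.13), (0.0, 0.1), (0.0, 0.09), (0.0, 0.08), (0.0, 0.07), (0.0, 0.07), (0.0, 0.06), (0.0, 0.06), (0.0, 0.06), (0.0, 0.06), (0.0, 0.17), (0.0, 0.2), (0.0, 0.24), (0.0, 0.19), (0.0, 0.14), (0.0, 0.12), (0.0, 0.13)] [ 1.18  0.96 -0.93  1.46  0.01  1.33  0.39]
```

```bash
python3 - <<'E'
from go import *
a=toolr((.651,.0165,.09),-.7,22,0); row(*a,n=7)
b=toolr((.64,.0165,.15),-.7,21,0); row(*b,n=5,pos0=a[0],M0=a[1])
E
```

```text
7 x offset [-2.7, 3.4, -4.6] rot [1.68, -0.04, -0.3]  (total 44.2mm 11.9deg)
5 x offset [-4.8, -0.0, -11.7] rot [-0.0, 0.2, 0.0]  (total 63.1mm 1.0deg)
```

```bash
python3 -m handwheel '[{"offset":[-2.7,3.4,-4.6],"rot":[1.68,0,-0.3],"claw":-1},{"offset":[-2.7,3.4,-4.6],"rot":[1.68,0,-0.3],"claw":-1},{"offset":[-2.7,3.4,-4.6],"rot":[1.68,0,-0.3],"claw":-1},{"offset":[-2.7,3.4,-4.6],"rot":[1.68,0,-0.3],"claw":-1},{"offset":[-2.7,3.4,-4.6],"rot":[1.68,0,-0.3],"claw":-1},{"offset":[-2.7,3.4,-4.6],"rot":[1.68,0,-0.3],"claw":-1},{"offset":[-2.7,3.4,-4.6],"rot":[1.68,0,-0.3],"claw":-1},{"offset":[0,0,0],"rot":[0,0,0],"claw":-1}]'
python3 look2.py 16
```

```text
clock: 22.9
position: [0.5231, 0.0209, 0.1388]
tool_rot: [-3.141, 0.557, 3.135]
force: [0.2, 0.9, -1.8]
grip_width: 0.0228
lip [0.6511 0.02   0.0911] yaw -0.4 pitchup 21.9 roll -0.0 F [ 0.2  0.9 -1.8] w 0.0228 t 22.9 q [ 0.17  0.46 -0.48  2.37  2.12  0.38 -0.71]
```

View pics/b16.png

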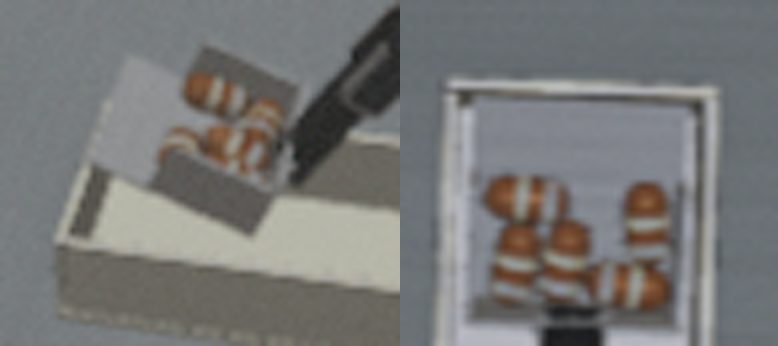

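```bash
python3 -m handwheel '[{"offset":[-4.8,0,-11.7],"rot":[0,0.2,0],"claw":-1},{"offset":[-4.8,0,-11.7],"rot":[0,0.2,0],"claw":-1},{"offset":[-4.8,0,-11.7],"rot":[0,0.2,0],"claw":-1},{"offset":[-4.8,0,-11.7],"rot":[0,0.2,0],"claw":-1},{"offset":[-4.8,0,-11.7],"rot":[0,0.2,0],"claw":-1},{"offset":[0,0,0],"rot":[0,0,0],"claw":-1}]'
python3 - <<'E'
from go import *
scoop()
f=np.array([np.cos(np.radians(-75)),np.sin(np.radians(-75))]); l=np.array([.509,-.269])-.03*f; print(l)
a=toolr((.575,-.09,.15),-35,20,0); row(*a,n=12)
b=toolr((*l,.14),-75,18,0); row(*b,n=12,pos0=a[0],M0=a[1])
E
```

```text
clock: 23.6
position: [0.5129, 0.0181, 0.2009]
tool_rot: [3.141, 0.538, 3.13]
force: [0.1, -0.3, -2.9]
grip_width: 0.0229
lip [0.64   0.0167 0.1508] yaw -0.7 pitchup 20.8 roll 0.1 F [ 0.1 -0.3 -2.9] w 0.0229 t 23.6 q [-0.05  0.27 -0.21  2.34  1.56  0.18 -0.18]
[ 0.50123543 -0.24002223]
12 x offset [2.1, -3.9, -1.3] rot [1.45, 0.07, 2.47]  (total 54.6mm 34.4deg)
12 x offset [-5.8, -5.4, 3.7] rot [1.62, 0.16, 2.92]  (total 102.4mm 40.0deg)
```

```bash
python3 -m handwheel '[{"offset":[2.1,-3.9,-1.3],"rot":[1.45,0.07,2.47],"claw":-1},{"offset":[2.1,-3.9,-1.3],"rot":[1.45,0.07,2.47],"claw":-1},{"offset":[2.1,-3.9,-1.3],"rot":[1.45,0.07,2.47],"claw":-1},{"offset":[2.1,-3.9,-1.3],"rot":[1.45,0.07,2.47],"claw":-1},{"offset":[2.1,-3.9,-1.3],"rot":[1.45,0.07,2.47],"claw":-1},{"offset":[2.1,-3.9,-1.3],"rot":[1.45,0.07,2.47],"claw":-1},{"offset":[2.1,-3.9,-1.3],"rot":[1.45,0.07,2.47],"claw":-1},{"offset":[2.1,-3.9,-1.3],"rot":[1.45,0.07,2.47],"claw":-1},{"offset":[2.1,-3.9,-1.3],"rot":[1.45,0.07,2.47],"claw":-1},{"offset":[2.1,-3.9,-1.3],"rot":[1.45,0.07,2.47],"claw":-1},{"offset":[2.1,-3.9,-1.3],"rot":[1.45,0.07,2.47],"claw":-1},{"offset":[2.1,-3.9,-1.3],"rot":[1.45,0.07,2.47],"claw":-1}]'
python3 - <<'E'
from go import *
scoop()
b=toolr((.501,-.240,.14),-75,18,0); row(*b,n=12)
E
```

```text
clock: 24.8
position: [0.4721, -0.0185, 0.2001]
tool_rot: [-3.141, 0.524, 2.529]
force: [-0.0, -1.1, -2.1]
grip_width: 0.0228
lip [ 0.5755 -0.0912  0.1482] yaw -35.1 pitchup 20.0 roll -0.0 F [-0.  -1.1 -2.1] w 0.0228 t 24.8 q [-0.17  0.27 -0.23  2.35  1.18  0.54 -0.47]
12 x offset [-5.7, -5.4, 3.5] rot [1.61, 0.16, 2.91]  (total 101.4mm 39.9deg)
```

```bash
python3 -m handwheel '[{"offset":[-5.7,-5.4,3.5],"rot":[1.61,0.16,2.91],"claw":-1},{"offset":[-5.7,-5.4,3.5],"rot":[1.61,0.16,2.91],"claw":-1},{"offset":[-5.7,-5.4,3.5],"rot":[1.61,0.16,2.91],"claw":-1},{"offset":[-5.7,-5.4,3.5],"rot":[1.61,0.16,2.91],"claw":-1},{"offset":[-5.7,-5.4,3.5],"rot":[1.61,0.16,2.91],"claw":-1},{"offset":[-5.7,-5.4,3.5],"rot":[1.61,0.16,2.91],"claw":-1},{"offset":[-5.7,-5.4,3.5],"rot":[1.61,0.16,2.91],"claw":-1},{"offset":[-5.7,-5.4,3.5],"rot":[1.61,0.16,2.91],"claw":-1},{"offset":[-5.7,-5.4,3.5],"rot":[1.61,0.16,2.91],"claw":-1},{"offset":[-5.7,-5.4,3.5],"rot":[1.61,0.16,2.91],"claw":-1},{"offset":[-5.7,-5.4,3.5],"rot":[1.61,0.16,2.91],"claw":-1},{"offset":[-5.7,-5.4,3.5],"rot":[1.61,0.16,2.91],"claw":-1}]'
python3 - <<'E'
from go import *
scoop()
E
python3 look.py 17
```

```text
clock: 26.0
position: [0.4676, -0.1192, 0.1969]
tool_rot: [-3.141, 0.487, 1.831]
force: [0.2, 0.2, -3.0]
grip_width: 0.0231
lip [ 0.4994 -0.2395  0.1404] yaw -75.1 pitchup 17.9 roll -0.1 F [ 0.2  0.2 -3. ] w 0.0231 t 26.0 q [-0.08  0.36 -0.13  2.17  0.82  0.77 -0.59]
lip [ 0.4994 -0.2395  0.1404] yaw -75.1 pitchup 17.9 roll -0.1 F [ 0.2  0.2 -3. ] w 0.0231 t 26.0 q [-0.08  0.36 -0.13  2.17  0.82  0.77 -0.59]
```

View pics/top17.png

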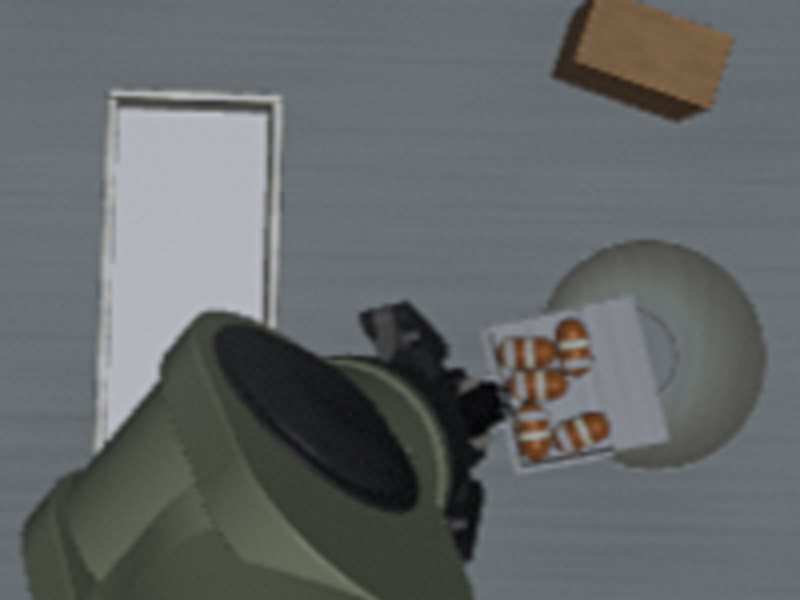

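View pics/side17.png

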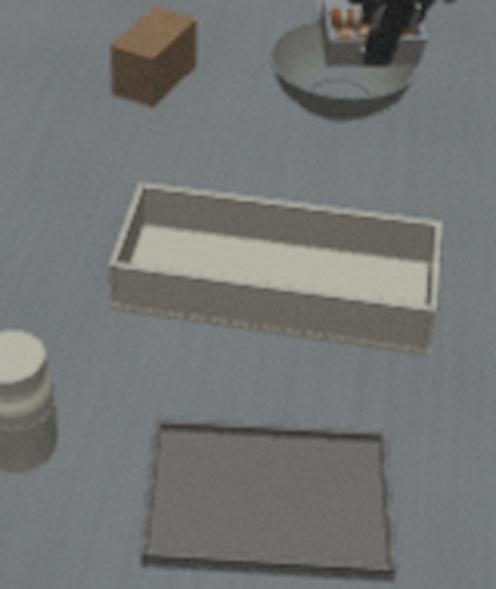

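```bash
python3 - <<'E'
from go import *
p=None
prev=cur()[:2]
for lz,pit,n in [(.078,4,7),(.060,-16,8),(.055,-32,6),(.053,-46,5),(.053,-58,4)]:
    b=toolr((.502,-.241,lz),-75,pit,0); print(pit,end=' '); row(*b,n=n,pos0=prev[0],M0=prev[1]); prev=b
E
```

```text
4 7 x offset [-0.7, 0.3, 5.5] rot [-0.01, 1.99, -0.01]  (total 39.1mm 13.9deg)
-16 8 x offset [-4.6, 0.0, -1.3] rot [0.0, 2.5, 0.0]  (total 37.9mm 20.0deg)
-32 6 x offset [-5.3, -0.0, -3.0] rot [0.0, 2.67, -0.0]  (total 36.3mm 16.0deg)
-46 5 x offset [-5.6, 0.0, -3.6] rot [0.0, 2.8, -0.0]  (total 33.1mm 14.0deg)
-58 4 x offset [-5.8, -0.0, -4.2] rot [0.0, 3.0, 0.0]  (total 28.6mm 12.0deg)
```

```bash
python3 -m handwheel '[{"offset":[-0.7,0.3,5.5],"rot":[0,2,0],"claw":-1},{"offset":[-0.7,0.3,5.5],"rot":[0,2,0],"claw":-1},{"offset":[-0.7,0.3,5.5],"rot":[0,2,0],"claw":-1},{"offset":[-0.7,0.3,5.5],"rot":[0,2,0],"claw":-1},{"offset":[-0.7,0.3,5.5],"rot":[0,2,0],"claw":-1},{"offset":[-0.7,0.3,5.5],"rot":[0,2,0],"claw":-1},{"offset":[-0.7,0.3,5.5],"rot":[0,2,0],"claw":-1},{"offset":[0,0,0],"rot":[0,0,0],"claw":-1}]'
python3 -c "
from go import *
scoop()
a=toolr((.502,-.241,.060),-75,-16,0); row(*a,n=10)"
```

```text
clock: 26.9
position: [0.4745, -0.1372, 0.1628]
tool_rot: [-3.14, 0.242, 1.834]
force: [-0.2, 0.9, -2.0]
grip_width: 0.023
lip [ 0.5021 -0.2405  0.0778] yaw -74.9 pitchup 3.9 roll -0.1 F [-0.2  0.9 -2. ] w 0.023 t 26.9 q [ 0.18  0.42 -0.22  2.1   0.55  0.64 -0.2 ]
10 x offset [-3.7, -0.0, -1.0] rot [-0.01, 1.99, 0.01]  (total 38.2mm 19.9deg)
```

```bash
python3 -m handwheel '[{"offset":[-3.7,0,-1],"rot":[0,2,0],"claw":-1},{"offset":[-3.7,0,-1],"rot":[0,2,0],"claw":-1},{"offset":[-3.7,0,-1],"rot":[0,2,0],"claw":-1},{"offset":[-3.7,0,-1],"rot":[0,2,0],"claw":-1},{"offset":[-3.7,0,-1],"rot":[0,2,0],"claw":-1},{"offset":[-3.7,0,-1],"rot":[0,2,0],"claw":-1},{"offset":[-3.7,0,-1],"rot":[0,2,0],"claw":-1},{"offset":[-3.7,0,-1],"rot":[0,2,0],"claw":-1},{"offset":[-3.7,0,-1],"rot":[0,2,0],"claw":-1},{"offset":[-3.7,0,-1],"rot":[0,2,0],"claw":-1},{"offset":[0,0,0],"rot":[0,0,0],"claw":-1},{"offset":[0,0,0],"rot":[0,0,0],"claw":-1}]'
python3 look.py 18
```

```text
clock: 28.1
position: [0.4839, -0.1705, 0.176]
tool_rot: [-3.14, -0.105, 1.835]
force: [0.7, -0.5, -2.7]
grip_width: 0.0232
lip [ 0.5024 -0.2398  0.0597] yaw -74.9 pitchup -16.0 roll -0.1 F [ 0.7 -0.5 -2.7] w 0.0232 t 28.1 q [ 0.59  0.5  -0.42  1.9   0.14  0.83  0.37]
```

View pics/top18.png

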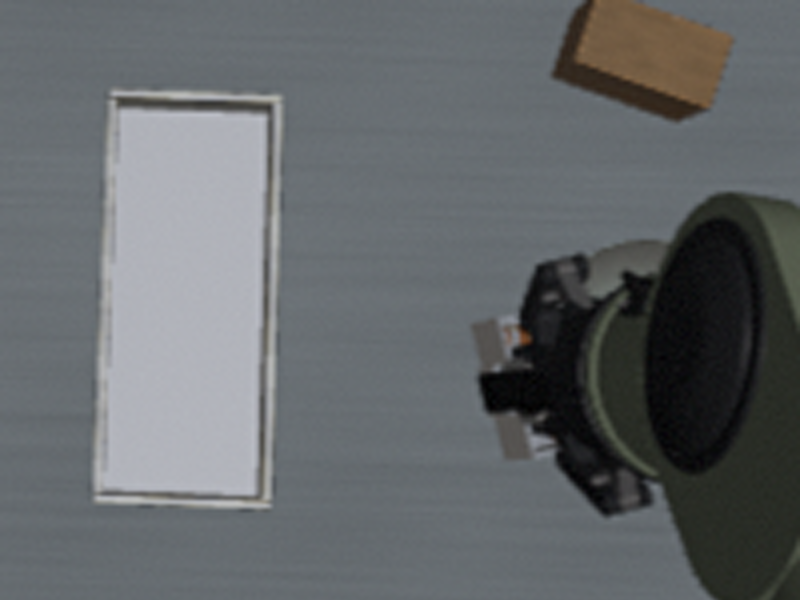

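Some have presumably rolled out; at least one is still at the back. Continue tipping.

```bash
python3 -m handwheel '[{"offset":[-4.5,0,-2.5],"rot":[0,2.3,0],"claw":-1},{"offset":[-4.5,0,-2.5],"rot":[0,2.3,0],"claw":-1},{"offset":[-4.5,0,-2.5],"rot":[0,2.3,0],"claw":-1},{"offset":[-4.5,0,-2.5],"rot":[0,2.3,0],"claw":-1},{"offset":[-4.5,0,-2.6],"rot":[0,2.3,0],"claw":-1},{"offset":[-4.5,0,-2.6],"rot":[0,2.3,0],"claw":-1},{"offset":[-4.5,0,-2.6],"rot":[0,2.3,0],"claw":-1},{"offset":[0,0,0],"rot":[0,0,0],"claw":-1},{"offset":[0,0,0],"rot":[0,0,0],"claw":-1}]'
python3 - <<'E'
from go import *
scoop()
prev=cur()[:2]
for lz,pit,n in [(.053,-46,5),(.053,-58,4)]:
    b=toolr((.502,-.241,lz),-75,pit,0); print(pit,end=' '); row(*b,n=n,pos0=prev[0],M0=prev[1]); prev=b
E
python3 look.py 19
```

```text
clock: 29.1
position: [0.4931, -0.2037, 0.1862]
tool_rot: [-3.14, -0.386, 1.835]
force: [-0.2, 1.8, -1.8]
grip_width: 0.0229
lip [ 0.5025 -0.2391  0.0546] yaw -74.9 pitchup -32.1 roll -0.1 F [-0.2  1.8 -1.8] w 0.0229 t 29.1 q [ 0.78  0.64 -0.5   1.69 -0.03  1.09  0.62]
-46 5 x offset [-5.8, -0.2, -3.8] rot [-0.03, 2.78, 0.02]  (total 34.5mm 13.9deg)
-58 4 x offset [-5.8, -0.0, -4.2] rot [0.0, 3.0, 0.0]  (total 28.6mm 12.0deg)
lip [ 0.5025 -0.2391  0.0546] yaw -74.9 pitchup -32.1 roll -0.1 F [-0.2  1.8 -1.8] w 0.0229 t 29.1 q [ 0.78  0.64 -0.5   1.69 -0.03  1.09  0.62]
```

View pics/side19.png

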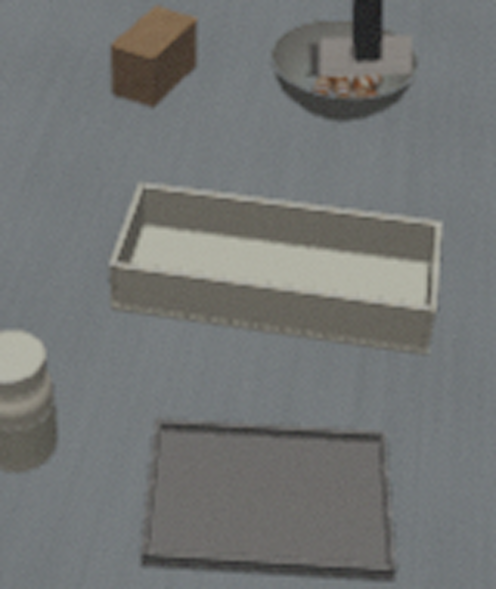

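```bash
python3 -m handwheel '[{"offset":[-5.8,-0.2,-4],"rot":[0,2.8,0],"claw":-1},{"offset":[-5.8,-0.2,-4],"rot":[0,2.8,0],"claw":-1},{"offset":[-5.8,-0.2,-4],"rot":[0,2.8,0],"claw":-1},{"offset":[-5.8,-0.2,-4],"rot":[0,2.8,0],"claw":-1},{"offset":[-5.8,-0.2,-4.2],"rot":[0,2.8,0],"claw":-1},{"offset":[-5.8,0,-4.2],"rot":[0,3,0],"claw":-1},{"offset":[-5.8,0,-4.2],"rot":[0,3,0],"claw":-1},{"offset":[0,0,0],"rot":[0,0,0],"claw":-1},{"offset":[0,0,0],"rot":[0,0,0],"claw":-1},{"offset":[0,0,0],"rot":[0,0,0],"claw":-1}]'
python3 - <<'E'
from go import *
l,_=scoop()
prev=cur()[:2]
for lp,pit,n in [((.502,-.235,.12),-40,5),((.502,-.16,.15),-5,9)]:
    b=toolr(lp,-75,pit,0); print(pit,end=' '); row(*b,n=n,pos0=prev[0],M0=prev[1]); prev=b
E
```

```text
clock: 30.2
position: [0.5052, -0.2512, 0.1908]
tool_rot: [-3.141, -0.735, 1.836]
force: [0.6, -0.3, -1.6]
grip_width: 0.0228
lip [ 0.5024 -0.241   0.0546] yaw -74.8 pitchup -52.1 roll -0.0 F [ 0.6 -0.3 -1.6] w 0.0228 t 30.2 q [ 0.89  0.87 -0.53  1.4  -0.15  1.45  0.75]
-40 5 x offset [13.4, 0.2, -6.1] rot [-0.03, -2.42, 0.03]  (total 73.3mm 12.1deg)
-5 9 x offset [15.9, 2.2, 4.7] rot [0.0, -3.89, -0.0]  (total 148.2mm 35.0deg)
```

```bash
python3 -m handwheel '[{"offset":[13.4,0.2,-6.1],"rot":[0,-2.42,0],"claw":-1},{"offset":[13.4,0.2,-6.1],"rot":[0,-2.42,0],"claw":-1},{"offset":[13.4,0.2,-6.1],"rot":[0,-2.42,0],"claw":-1},{"offset":[13.4,0.2,-6.1],"rot":[0,-2.42,0],"claw":-1},{"offset":[13.4,0.2,-6.1],"rot":[0,-2.42,0],"claw":-1},{"offset":[0,0,0],"rot":[0,0,0],"claw":-1}]'
python3 look.py 20
```

```text
clock: 30.8
position: [0.4977, -0.2162, 0.2579]
tool_rot: [3.139, -0.52, 1.839]
force: [0.9, 0.6, -1.2]
grip_width: 0.023
lip [ 0.5028 -0.2341  0.1226] yaw -74.6 pitchup -39.8 roll 0.2 F [ 0.9  0.6 -1.2] w 0.023 t 30.8 q [ 0.84  0.64 -0.53  1.54 -0.11  1.34  0.66]
```

View pics/side20.png

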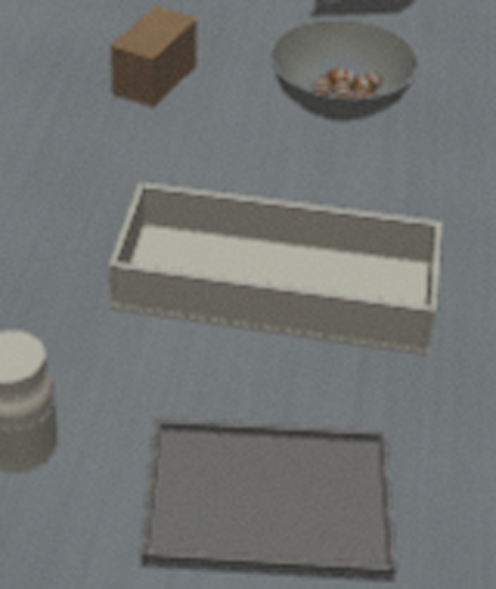

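View pics/top20.png

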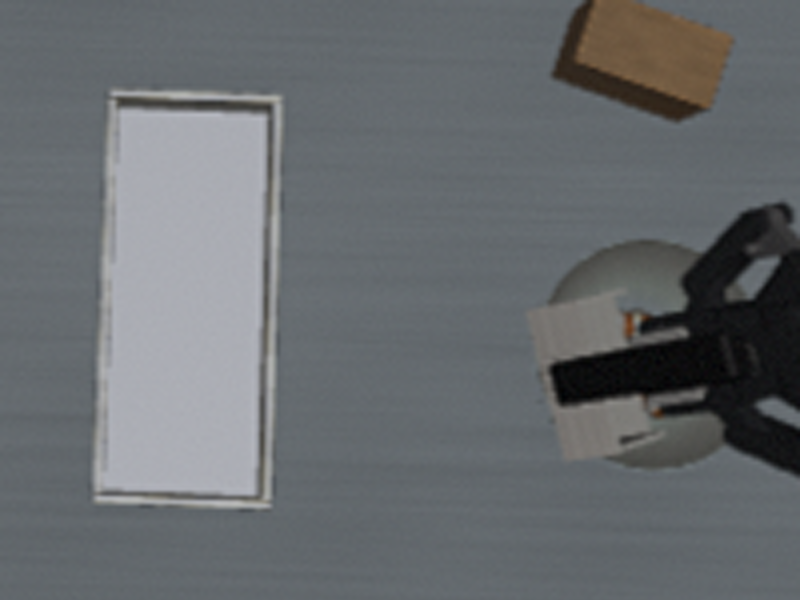

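```bash
python3 - <<'E'
from go import *
prev=cur()[:2]; q=cur()[2]['qpos']
for lp,yaw,pit,n in [((.502,-.14,.15),-75,-5,10),((.56,.06,.15),-38,0,12),((.582,.2443,.11),-.7,0,12)]:
    b=toolr(lp,yaw,pit,0); q,e=ik(*b,q); print(e,q.round(2)); row(*b,n=n,pos0=prev[0],M0=prev[1]); prev=b
E
```

```text
(np.float64(2.8295597420679997e-05), np.float64(2.8813749083159976e-05)) [ 0.38  0.32 -0.55  1.97  0.32  0.91 -0.09]
10 x offset [16.3, 2.5, 4.7] rot [-0.01, -3.5, 0.02]  (total 168.7mm 35.0deg)
(np.float64(4.255009733444837e-06), np.float64(3.622388870579513e-06)) [ 0.1   0.35 -0.71  1.99  0.52  0.88  0.01]
12 x offset [12.3, 7.9, -0.8] rot [-0.4, -0.4, -3.06]  (total 173.0mm 37.3deg)
(np.float64(6.000161478780797e-06), np.float64(4.5471343694184e-06)) [-0.01  0.5  -0.83  1.96  0.69  0.82  0.32]
12 x offset [4.2, 9.8, 2.6] rot [-0.54, 0.0, -3.06]  (total 129.7mm 37.3deg)
```

```bash
python3 -m handwheel '[{"offset":[16.3,2.5,4.7],"rot":[0,-3.5,0],"claw":-1},{"offset":[16.3,2.5,4.7],"rot":[0,-3.5,0],"claw":-1},{"offset":[16.3,2.5,4.7],"rot":[0,-3.5,0],"claw":-1},{"offset":[16.3,2.5,4.7],"rot":[0,-3.5,0],"claw":-1},{"offset":[16.3,2.5,4.7],"rot":[0,-3.5,0],"claw":-1},{"offset":[16.3,2.5,4.7],"rot":[0,-3.5,0],"claw":-1},{"offset":[16.3,2.5,4.7],"rot":[0,-3.5,0],"claw":-1},{"offset":[16.3,2.5,4.7],"rot":[0,-3.5,0],"claw":-1},{"offset":[16.3,2.5,4.7],"rot":[0,-3.5,0],"claw":-1},{"offset":[16.3,2.5,4.7],"rot":[0,-3.5,0],"claw":-1}]'
python3 -m handwheel '[{"offset":[12.3,7.9,-0.8],"rot":[-0.4,-0.4,-3.06],"claw":-1},{"offset":[12.3,7.9,-0.8],"rot":[-0.4,-0.4,-3.06],"claw":-1},{"offset":[12.3,7.9,-0.8],"rot":[-0.4,-0.4,-3.06],"claw":-1},{"offset":[12.3,7.9,-0.8],"rot":[-0.4,-0.4,-3.06],"claw":-1},{"offset":[12.3,7.9,-0.8],"rot":[-0.4,-0.4,-3.06],"claw":-1},{"offset":[12.3,7.9,-0.8],"rot":[-0.4,-0.4,-3.06],"claw":-1},{"offset":[12.3,7.9,-0.8],"rot":[-0.4,-0.4,-3.06],"claw":-1},{"offset":[12.3,7.9,-0.8],"rot":[-0.4,-0.4,-3.06],"claw":-1},{"offset":[12.3,7.9,-0.8],"rot":[-0.4,-0.4,-3.06],"claw":-1},{"offset":[12.3,7.9,-0.8],"rot":[-0.4,-0.4,-3.06],"claw":-1},{"offset":[12.3,7.9,-0.8],"rot":[-0.4,-0.4,-3.06],"claw":-1},{"offset":[12.3,7.9,-0.8],"rot":[-0.4,-0.4,-3.06],"claw":-1}]'
python3 look.py 21; python3 - <<'E'
from go import *
b=toolr((.582,.2443,.11),-.7,0,0); row(*b,n=12)
E
```

```text
clock: 31.9
position: [0.4774, -0.0504, 0.2493]
tool_rot: [-3.14, 0.087, 1.834]
force: [-0.5, 0.2, -1.1]
grip_width: 0.0228
clock: 33.1
position: [0.4791, 0.123, 0.2413]
tool_rot: [-3.141, 0.173, 2.486]
force: [1.2, -0.4, -1.3]
grip_width: 0.0232
lip [0.559  0.0614 0.1492] yaw -37.6 pitchup -0.1 roll -0.0 F [ 1.2 -0.4 -1.3] w 0.0232 t 33.1 q [ 0.06  0.34 -0.65  2.    0.49  0.87  0.04]
12 x offset [4.0, 9.7, 2.6] rot [-0.53, -0.01, -3.02]  (total 127.8mm 36.8deg)
```

View pics/top21.png

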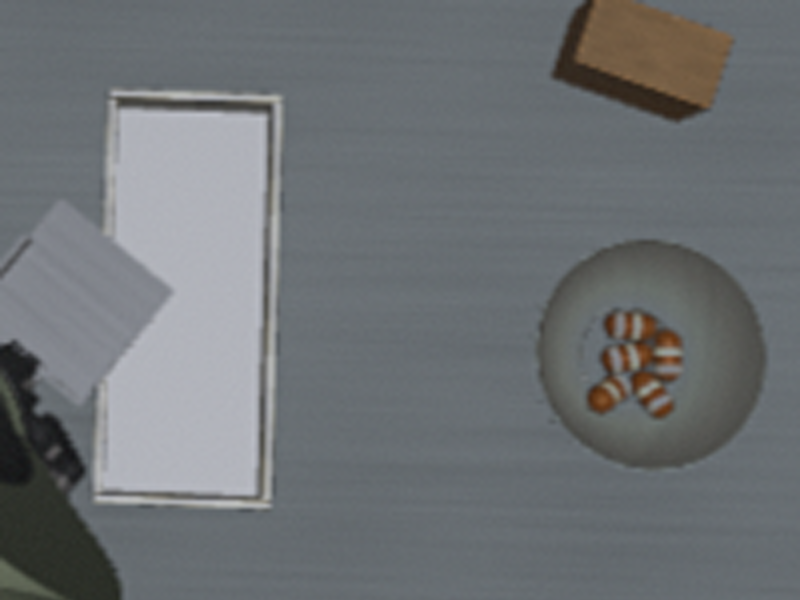

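All five vials lie in the bowl (around 635,360), the scoop is empty. On to the rest.

```bash
python3 -m handwheel '[{"offset":[4,9.7,2.6],"rot":[-0.53,0,-3.02],"claw":-1},{"offset":[4,9.7,2.6],"rot":[-0.53,0,-3.02],"claw":-1},{"offset":[4,9.7,2.6],"rot":[-0.53,0,-3.02],"claw":-1},{"offset":[4,9.7,2.6],"rot":[-0.53,0,-3.02],"claw":-1},{"offset":[4,9.7,2.6],"rot":[-0.53,0,-3.02],"claw":-1},{"offset":[4,9.7,2.6],"rot":[-0.53,0,-3.02],"claw":-1},{"offset":[4,9.7,2.6],"rot":[-0.53,0,-3.02],"claw":-1},{"offset":[4,9.7,2.6],"rot":[-0.53,0,-3.02],"claw":-1},{"offset":[4,9.7,2.6],"rot":[-0.53,0,-3.02],"claw":-1},{"offset":[4,9.7,2.6],"rot":[-0.53,0,-3.02],"claw":-1},{"offset":[4,9.7,2.6],"rot":[-0.53,0,-3.02],"claw":-1},{"offset":[4,9.7,2.6],"rot":[-0.53,0,-3.02],"claw":-1}]'
python3 -m handwheel '[{"offset":[0,0,0],"rot":[0,0,0],"claw":-1}]'
python3 - <<'E'
from go import *
scoop()
b=toolr((.582,.2443,.012),-.7,0.1,0); row(*b,n=6)
E
```

```text
clock: 34.4
position: [0.4818, 0.2442, 0.2023]
tool_rot: [3.141, 0.172, 3.127]
force: [0.5, 0.6, -1.5]
grip_width: 0.0229
clock: 34.5
position: [0.4813, 0.2446, 0.2021]
tool_rot: [3.14, 0.172, 3.127]
force: [-0.8, 0.7, -1.1]
grip_width: 0.0229
lip [0.5821 0.2433 0.1098] yaw -0.8 pitchup -0.2 roll 0.1 F [-0.8  0.7 -1.1] w 0.0229 t 34.5 q [-0.05  0.48 -0.78  1.96  0.65  0.8   0.35]
6 x offset [2.9, 0.1, 16.1] rot [0.01, -0.04, -0.02]  (total 98.3mm 0.3deg)
```

```bash
python3 -m handwheel '[{"offset":[2.9,0.1,16.1],"rot":[0,-0.05,0],"claw":-1},{"offset":[2.9,0.1,16.1],"rot":[0,-0.05,0],"claw":-1},{"offset":[2.9,0.1,16.1],"rot":[0,-0.05,0],"claw":-1},{"offset":[2.9,0.1,16.1],"rot":[0,-0.05,0],"claw":-1},{"offset":[2.9,0.1,16.1],"rot":[0,-0.05,0],"claw":-1},{"offset":[2.9,0.1,16.1],"rot":[0,-0.05,0],"claw":-1},{"offset":[0,0,0],"rot":[0,0,0],"claw":-1}]'
python3 -m handwheel '[{"offset":[0.5,0,3],"rot":[0,0,0],"claw":-1},{"offset":[0.4,0,2],"rot":[0,0,0],"claw":-1},{"offset":[0.2,0,1],"rot":[0,0,0],"claw":-1},{"offset":[0,0,0],"rot":[0,0,0],"claw":-1}]'
python3 -m handwheel '[{"offset":[0.1,0,0.8],"rot":[0,0,0],"claw":-1},{"offset":[0,0,0],"rot":[0,0,0],"claw":-1}]'
python3 -c "
from go import *
scoop()"
```

```text
clock: 35.2
position: [0.481, 0.2434, 0.1029]
tool_rot: [-3.141, 0.175, 3.123]
force: [-0.8, -0.7, -2.0]
grip_width: 0.0227
clock: 35.6
position: [0.4818, 0.2441, 0.0986]
tool_rot: [3.14, 0.178, 3.123]
force: [-0.2, -0.0, -0.8]
grip_width: 0.0227
clock: 35.8
position: [0.4817, 0.2441, 0.0976]
tool_rot: [3.141, 0.178, 3.123]
force: [-0.2, 0.2, -2.4]
grip_width: 0.0227
lip [0.583  0.2423 0.0059] yaw -1.1 pitchup 0.2 roll 0.1 F [-0.2  0.2 -2.4] w 0.0227 t 35.8 q [-0.18  0.63 -0.62  2.04  0.89  0.61  0.12]
```

```bash
python3 -m handwheel '[{"offset":[0.1,0,0.8],"rot":[0,0,0],"claw":-1},{"offset":[0,0,0],"rot":[0,0,0],"claw":-1}]'
python3 -m handwheel '[{"offset":[0,0,0.4],"rot":[0,0,0],"claw":-1},{"offset":[0,0,0],"rot":[0,0,0],"claw":-1}]'
```

```text
clock: 36.0
position: [0.4817, 0.2441, 0.0966]
tool_rot: [3.141, 0.178, 3.123]
force: [-0.3, 0.3, -2.2]
grip_width: 0.0229
clock: 36.2
position: [0.4818, 0.2442, 0.0965]
tool_rot: [3.141, 0.178, 3.123]
force: [-2.5, -0.9, 5.4]
grip_width: 0.023
```

```bash
python3 -m handwheel '[{"offset":[0,0,0],"rot":[0,0,0],"claw":1},{"offset":[0,0,0],"rot":[0,0,0],"claw":1},{"offset":[0,0,0],"rot":[0,0,0],"claw":1},{"offset":[0,0,0],"rot":[0,0,0],"claw":1},{"offset":[0,0,0],"rot":[0,0,0],"claw":1}]'
python3 -m handwheel '[{"offset":[0,0,-10],"rot":[0,0,0],"claw":1},{"offset":[0,0,-15],"rot":[0,0,0],"claw":1},{"offset":[0,0,-20],"rot":[0,0,0],"claw":1},{"offset":[0,0,-25],"rot":[0,0,0],"claw":1},{"offset":[0,0,-25],"rot":[0,0,0],"claw":1},{"offset":[0,0,-25],"rot":[0,0,0],"claw":1},{"offset":[15,0,-25],"rot":[0,0,0],"claw":1},{"offset":[25,0,-15],"rot":[0,0,0],"claw":1},{"offset":[0,0,0],"rot":[0,0,0],"claw":1},{"offset":[0,0,0],"rot":[0,0,0],"claw":1}]'
python3 - <<'E'
from h import *
from workcell import imaging
f=imaging.grab_frame("top"); P=cloud(f)
m=P[180:262,160:226].reshape(-1,3)
h=m[(m[:,2]>.125)&(m[:,2]<.16)]; w=m[(m[:,2]>.025)&(m[:,2]<.045)]
print("handle top",len(h),np.median(h,0) if len(h) else 0,"walls",rect(w))
print("lip",[(d["uv"],d["conf"]) for d in imaging.mark_of("scoop_lip","top")], [px(f,*d["uv"],.004) for d in imaging.mark_of("scoop_lip","top")][:1])
cv2.imwrite("pics/fin_t.png",cv2.resize(f["color"][120:300,90:440,::-1],None,fx=2.2,fy=2.2,interpolation=2))
s=imaging.grab_frame("side"); cv2.imwrite("pics/fin_s.png",cv2.resize(s["color"][90:390,150:350,::-1],None,fx=2,fy=2,interpolation=2))
E
```

```text
clock: 36.7
position: [0.4818, 0.2441, 0.0962]
tool_rot: [3.141, 0.178, 3.123]
force: [0.2, -0.3, 0.0]
grip_width: 0.0856
clock: 37.7
position: [0.4141, 0.2452, 0.2475]
tool_rot: [3.141, 0.179, 3.123]
force: [0.1, -0.7, -0.4]
grip_width: 0.0852
handle top 89 [0.47838124 0.24318892 0.13503681] walls ((0.5190940499305725, 0.24285316467285156), (0.08458607643842697, 0.06853407621383667), 88.2690200805664)
lip [([191.2, 192.7], 0.76), ([392.3, 236.2], 0.22)] [array([0.58799461, 0.24407083, 0.004     ])]
```

View pics/fin_t.png

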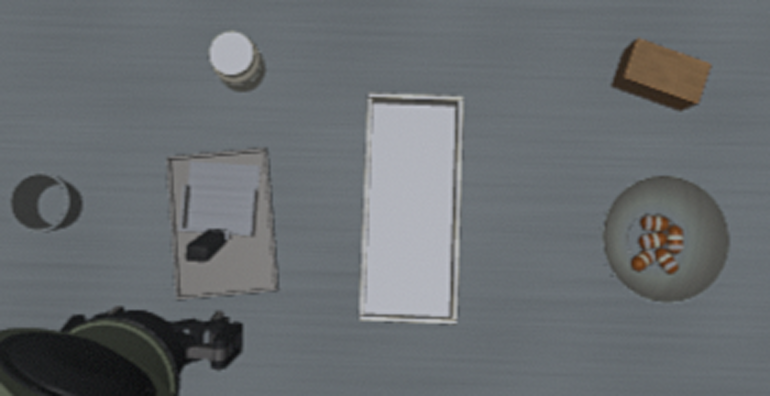

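View pics/fin_s.png

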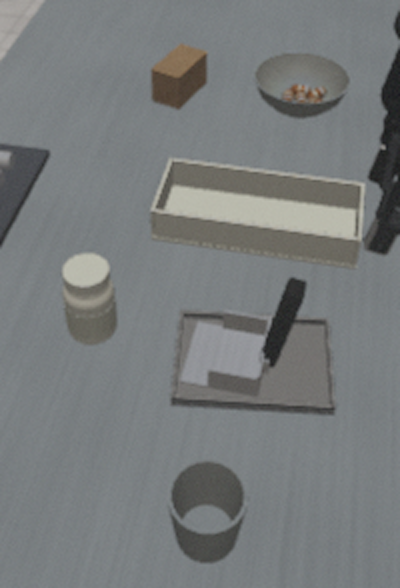

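```bash
python3 - <<'E'
from h import *
from workcell import imaging
f=imaging.grab_frame("top"); P=cloud(f)
m=P.reshape(-1,3); k=(m[:,0]>.515)&(m[:,0]<.575)&(abs(m[:,1]-.243)<.03)&(m[:,2]<.02); m=m[k]
c=np.linalg.lstsq(np.c_[m[:,:2]-[.545,.243],np.ones(len(m))],m[:,2],rcond=None)[0]; print(len(m),c)
for t in ("pill_bottle","carton","cup"):
    print(t,imaging.mark_of(t,"top")[0]["uv"])
E
```

```text
524 [-0.00126943 -0.00476442  0.00654998]
pill_bottle [200.3, 149.4]
carton [386.5, 154.9]
cup [117.4, 213.1]
```

Scoop floor is level (slopes under 0.005), its top face at 6.5 mm, and the bystanders haven't moved. Handing in.

```bash
python3 -c "
from workcell import bot
print(bot.job_done())"
```

```text
the job is handed in; nothing more can be done
None
```

I scooped all five vials out of the tub in one pass and tipped them into the bowl with the lip at about rim height. The scoop is back in its rest tray, released and facing the way it was. The job was handed in about 38 s into the 72 s allowed.

**Last checks**
- **Vials:** the last pictures show all five in the bowl and the tub empty.
- **Scoop:** the depth image puts its floor level to within 0.005 rad, with the underside about 4.5 mm above the bench. Its lip is about 72–77 mm ahead of the tray's centre (limit 85 mm).
- **Bystanders:** the network's marks for jar, carton and cup are within 2 px (about 5 mm) of where they started.
- **Gripper:** it is open and clear of everything.

**What went less smoothly**
- **Jam in the tub:** a vial probably caught between the scoop's side wall and the other vials. The wrist read about 22 N before I backed off, and shaking the scoop sideways freed it.
- **Joint limit:** joint 6 reached its lower limit while I tilted the scoop back in the tub. The scoop stopped at 8 degrees of tilt instead of 12 and shifted about 5 mm sideways, which I corrected after raising it.
- **Lip position:** the estimates disagreed by about 5 mm (0.583 m from the arm, 0.588 m from the network). With the scoop turned about 7 degrees to the tray, one lip corner is close to the tray's front wall. The level check shows it is not resting on that wall.

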